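# Load a dowel into the slanted drilling cradle

## Task

Take the longest of the three wooden dowels from the rack and load it into the slanted drilling cradle: press it down past the sprung jaw until it lies fully home in both forks, between the two end cheeks, with the jaw closed over it. Then turn the cradle's black torque knob clockwise until it clicks past its detent. Leave the other two dowels and everything else on the bench where they are.

Things in the scene. Friction and masses are not known exactly. Their poses are not given: they have to be found in the camera images.
- dowel_long: The dowel to load: plain dark wood, round, 16 mm diameter, 180 mm long, about 36 g. It lies level in one of the rack's three V rests, whichever. Origin at its centre, x along its length (either end may be used; it may have rolled about x). Two finger pads closing across its middle hold it.
- dowel_mid: A dowel like the long one but 140 mm long, in another V rest of the rack. Stays there. Origin at its centre, x along its length.
- dowel_short: A dowel like the long one but 110 mm long, in the remaining V rest. Stays there. Origin at its centre, x along its length.
- rack: Wooden rack fixed to the bench, 100 x 190 mm, 53 mm high. Origin under its centre; x along the dowels, y across. Places at y = -60, 0, +60 mm; each dowel lies in two V rests (10 mm thick, at x = -36 and +36 mm), its axis 50 mm above the bench. Between the rests there is only an 8 mm base board below a dowel, so fingers fit down both sides of its middle.
- cradle: Drilling cradle fixed to the bench: aluminium plate, 110 mm (slope) by 232 mm, tilted 28 degrees to face up and towards the robot, with two steel forks, a jaw, two wooden end cheeks and a lamp. Origin on the bench under the plate; x away from the robot (up the slope), y along the plate, z up. A level block with the torque knob stands at its +y end (y = 125 to 195 mm, top 50 mm above the bench).
- seat (a point): Where the long dowel's centre must end. The frame is tilted with the plate: z its normal (28 degrees from vertical, up and towards the robot; push in along -z), y the dowel's line, x up the slope. Plate surface at z = -40 mm. Forks at y = -55 and +55; only the jaw's bar (below z = -28) lies between, so fingers fit. End cheeks' inner faces at y = -100 and +100, tops at z = +18.
- fork (a point): Middle of the floor of the +y fork, 8 mm under the seated dowel's axis, axes as the seat's; the other fork is 110 mm away at -y. Each is 16 mm wide in y. From this point: fixed wall on the down-slope side (face at x = -8 mm, up to z = +20, then flared to x = -16 at z = +34), the jaw's roller on the up-slope side. A seated dowel has about 2 mm of play towards +x.
- lamp (a point): Middle of the underside of a rigid lamp strip above the forks, 26 mm (x) by 190 mm (y), 20 mm thick, 194 mm above the bench; axes as the cradle's. Its post (14 mm thick) is at the strip's -y end, 39 mm further from the robot. It blocks a vertical approach to the forks; one along the seat's z, from the robot's side, passes clear.
- jaw (a joint): Sprung jaw: a bar hinged low on the up-slope side of the forks with a 12 mm roller over each (shut: roller axis at x = +9, z = +11.5 mm from the seat). Angle in rad: 0 shut, grows as the rollers swing up the slope. A dowel pushed down opens it to about 0.15 rad against about 10 N, then it snaps shut over the seated dowel.
- knob_grip (a point): Grip point of the torque knob, on its vertical axis, on the level block at the cradle's +y end, 92 mm above the bench. The grip is a black bar 60 mm long (this frame's x), 14 mm wide (y), 28 mm high (z = -14 to +14 mm). z is up; the block's top is 42 mm below, a pawl housing behind the knob (40 mm off the axis) tops out 27 mm below. The frame turns with the knob.
- torque_knob (a joint): Angle of the torque knob in rad, growing clockwise as seen from above . Starts between 0 and 0.3; it turns easily to about 0.75, then resists with about 0.3 N m up to the detent's crest at 1.1, past which it snaps on to its stop at 1.35. Let go just before the crest, it springs back.
- glue: White glue bottle with an orange cap, 56 mm diameter, 190 mm tall, standing behind the gap between rack and cradle. Origin under its centre.
- water: Clear water bottle, 64 mm diameter, 200 mm tall, to the right of the cradle. Origin under its centre.
- sander: Cork sanding block, 60 by 110 by 30 mm, in front of the cradle. Origin under its centre.
- clamp: Spring clamp with green handles, about 130 by 65 by 24 mm, lying in front of the gap between rack and cradle. Origin under its pivot.
- ratchet: Yellow bar clamp, 210 by 90 by 26 mm, lying behind the cradle. Origin under the bar's middle.
- brush: A brush lying behind the rack, 30 mm high at most. Origin under its middle.
Mind the look-alikes: they are no part of the job. Leave any purple look-alike of the dowel_long alone.

How it is judged:
By the outcome, as a careful person would: the job done as asked, in the order asked, and still so for the second after the job is handed in, with the robot touching nothing.
It also fails if it takes over 51 s, if anything falls off the work surface, if the arm or the gripper's body presses on something with over 40 N, if the wrist force passes 120 N, or if a joint passes its speed limit or range.

## Robot

A 6-joint arm with a two-finger parallel gripper is mounted at the origin on the work surface. World frame = base frame: x ahead of the robot, y to its left, z up, the work surface at z = 0. Lengths are in mm, angles in rad, forces in N, time in s.
With the tool pointing down it reaches from about 375 to 925 mm from the base axis. Payload 5.7 kg.
Tool frame: the origin (TCP) lies midway between the tips of the shut fingers; the grasp point (between the pads) lies 19 mm behind it (grasp_offset is the distance from the TCP to the grasp point, in mm); z points along the fingers, y is the line along which they close (so a half turn about z gives the same grasp; the last joint's range is limited). The gripper opens to 88 mm and grips with 3 to 60 N. Pads are 20 mm wide; open, the fingers measure 115 mm over their backs; the gripper's body (75 mm by 178 mm) begins 61 mm behind the grasp point.
Start: joints at [1.159, 0.359, 1.51, -0, 1.272, -0.115], TCP at [175.469, 573.736, 222.623] pointing down, gripper open.
Joint ranges: [-2.97, 2.97], [-1.01, 2.36], [0.21, 2.38], [-0.96, 4.11], [0.2, 2.71], [-2.98, 2.98]. Speed limits (rad/s): [2.39, 2.39, 3.14, 3.14, 3.14, 3.14].

## Interface

Orientations are given as a rotation vector (axis times angle).
In Python, from cell import get_state, get_image, hand_in, grasp_offset gives the robot as it stands.
- The arm moves only by the tool arm_command, never from a script. Its argument "steps" is a list of rows, each an object of numbers: "dx", "dy", "dz": the shift along the tool's x, y, z in cm; "rx", "ry", "rz": the turn, a rotation vector about the tool's x, y, z in rad; "fingers": the closure, from 0 (fully open) to 1 (shut). In form: [{"dx": .., "dy": .., "dz": .., "rx": .., "ry": .., "rz": .., "fingers": ..}, ...]. A call has exactly 8 rows; each row shifts and turns the commanded pose from where the row before left it, along the tool's axes as they then stand; what a row does not reach is not made up. A row lasts 1/12 s, in which the tool goes at most 41.7 mm and 7.16 degrees, less where a joint would pass 70% of its speed; a pose out of reach is approached as far as the arm can. A call with a gripper value outside its range is refused whole. The fingers move at their own pace and stop on an object; "newtons" is the grip in N (left out, the last holds). Time passes only in rows, so rows that do not move let the fingers close, or fill a call up. It gives the time, the measured TCP pose, the force, the opening and the grip force at its end, in the units of the state.
- get_state(): the state, without advancing time (a new reading comes with each control period).
- get_image(name): name is "scene" or "top" or "wrist"; returns a dict with "color" (420x560x3 uint8, blue, green, red), "vfov" (degrees; the focal length in pixels is half the picture's height over the tangent of half this angle, whatever the lens; pixels are square), "cx", "cy" (the principal point, pixels), "R" (3x3) and "t" (3): a world point X has camera coordinates R X + t; the wrist camera has in their place "mount" (4x4, takes a point from camera to tool coordinates, whose origin is the TCP and whose axes are the flange's). Camera axes: x right, y down, z forward; pixel columns grow to the right and rows downward; lengths in mm; the calibration is good to about 2 mm. A picture is of the moment at which its call begins: read the wrist's pose just before it. There is no depth.
- hand_in(): hands the job in; it is judged then, once.
The state is a dict: "clock": time; "joint_positions": joint angles; "joint_velocities": joint speeds; "joint_torque": joint torques, N m; "tcp_pos": TCP position; "tcp_rot": TCP orientation; "wrist_force": force on the tool from outside, world axes, zero at the start; "moment": the same for the moment, N m; "width": finger opening in mm; "grip_force": force on a finger pad.
Only numpy, scipy, OpenCV 4.12 (cv2) and the standard library are available. Lean on these libraries where they do the work, as an engineer would, in place of code of your own. Each camera call takes 0.05 s, during which the arm holds its last target. There are 200 camera calls.

## Working session

There is one attempt and no reset: what is moved stays moved. The work goes in short steps, Python scripts to look and compute and a tool call to move; the robot and the scene stay as the last step left them, time stands still between calls to the robot, and variables do not carry over. Pictures are saved under pics/ and viewed, at most 10 in all, crops included, and the job is handed in when it is done.

Besides the shell and the picture viewer there is one more tool, called after "Call:" by a JSON object that holds its "op" and its "data", one argument or row to a line. arm_command: Moves the arm, as the interface text tells. Its arguments: {"type":"object","properties":{"steps":{"type":"array","items":{"type":"object","properties":{"dx":{"type":"number"},"dy":{"type":"number"},"dz":{"type":"number"},"rx":{"type":"number"},"ry":{"type":"number"},"rz":{"type":"number"},"fingers":{"type":"number"}}}},"newtons":{"type":"number"}},"required":["steps"]}

```bash
mkdir -p pics; ls
cat > h.py <<'E'
import numpy as np,cv2,pickle
from cell import get_state,get_image,grasp_offset
from scipy.spatial.transform import Rotation as Ro
def cam(im,st=None):
    f=im["color"].shape[0]/2/np.tan(np.radians(im["vfov"])/2)
    K=np.array([[f,0,im["cx"]],[0,f,im["cy"]],[0,0,1]])
    if "mount" in im:
        T=np.eye(4);T[:3,:3]=Ro.from_rotvec(st["tcp_rot"]).as_matrix();T[:3,3]=st["tcp_pos"]
        E=np.linalg.inv(T@np.array(im["mount"]));R,t=E[:3,:3],E[:3,3]
    else: R,t=np.array(im["R"]),np.array(im["t"])
    return K,R,t
def ray(c,uv):
    K,R,t=c
    d=R.T@np.linalg.solve(K,[uv[0],uv[1],1.]);return -R.T@t,d/np.linalg.norm(d)
def onz(c,uv,z):
    o,d=ray(c,uv);return o+d*(z-o[2])/d[2]
def proj(c,X):
    K,R,t=c;p=K@(R@np.array(X,float)+t);return p[:2]/p[2]
def tri(*cu):
    A=np.zeros((3,3));b=np.zeros(3);L=[]
    for c,uv in cu:
        o,d=ray(c,uv);P=np.eye(3)-np.outer(d,d);A+=P;b+=P@o;L.append((o,P))
    X=np.linalg.solve(A,b);return X,[round(float(np.linalg.norm(P@(X-o))),1) for o,P in L]
def snap(name,tag):
    st=get_state();im=get_image(name);cv2.imwrite(f"pics/{tag}.png",im["color"]);c=cam(im,st)
    pickle.dump((im["color"],c),open(f"pics/{tag}.pkl","wb"));return im["color"],c
def load(tag): return pickle.load(open(f"pics/{tag}.pkl","rb"))
E
python3 - <<'E'
from h import *
for n in("scene","top"):
    i,c=snap(n,n);print(n,-c[1].T@c[2],c[0][0,0],c[1].round(2).tolist())
s=get_state();print(s,grasp_offset() if callable(grasp_offset) else grasp_offset)
a=np.hstack([cv2.imread("pics/scene.png"),cv2.imread("pics/top.png")])
E
```

```text
pics
scene [1640.91438998 -693.81472078  937.51523748] 458.6858468204693 [[0.52, 0.85, -0.01], [0.44, -0.28, -0.85], [-0.73, 0.44, -0.52]]
top [ 438.07812965  -19.86520116 1262.98329524] 412.98089072343896 [[-0.01, -1.0, 0.0], [-1.0, 0.01, -0.09], [0.09, -0.0, -1.0]]
{'clock': 0.1, 'joint_positions': array([ 1.15890134e+00,  3.59407028e-01,  1.51131557e+00,  3.97112371e-05,
        1.27250119e+00, -1.15101814e-01]), 'joint_velocities': array([ 0.00069068, -0.00244909, -0.00267857,  0.00134452,  0.00166969,
       -0.00106827]), 'joint_torque': array([-6.10909665e-04, -5.16355920e+01, -2.71408439e+01,  6.75616390e-02,
        2.75558105e-02,  1.17909616e-05]), 'tcp_pos': array([175.21859208, 573.19953439, 221.91239021]), 'tcp_rot': array([-4.64442233e-01, -3.10660464e+00,  2.45785856e-03]), 'wrist_force': array([ 1.62126942, -0.05426157,  0.51086796]), 'moment': array([ 0.01433855,  0.02409258, -0.0258344 ]), 'grip_force': 0.0, 'width': 87.83727672577284} 18.700000000000003
```

View pics/scene.png

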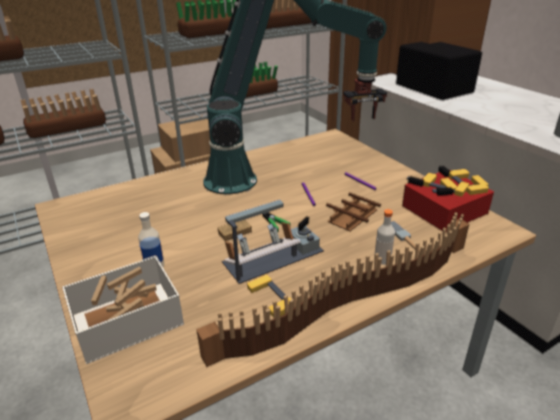

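View pics/top.png

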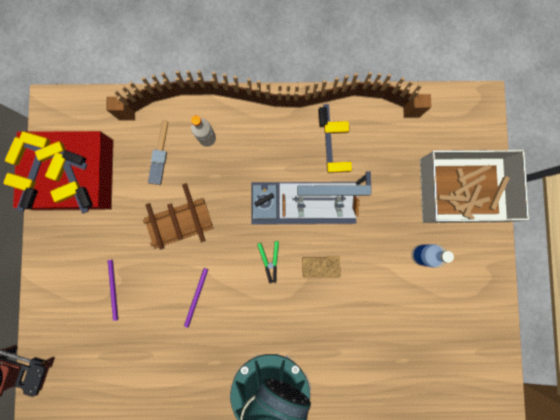

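The scene view gives little detail. The top view shows the rack at about (178,222), with the longest dowel on its right side at (195,213). The cradle is at (305,203), the knob at (264,201) on its +y side, and the purple decoys at (112,290) and (197,297).

```bash
cat >> h.py <<'E'
def to(pos,R=None,tip=None):
    """tool-frame shift (cm, current axes) and rotvec to a target TCP pose"""
    s=get_state();R0=Ro.from_rotvec(s["tcp_rot"]);d=R0.inv().apply(np.array(pos)-s["tcp_pos"])/10
    print("shift cm",d.round(2),end=" ")
    if R is not None: print("rot tool",(R0.inv()*R).as_rotvec().round(3),end=" ")
    print("tcp",s["tcp_pos"].round(1),"t",s["clock"])
E
python3 - <<'E'
from h import *
i,c=load("top")
for n,uv,z in [("longA",(184,186),50),("longB",(205,242),50),("rack",(178,222),30),("cradle plate c",(305,203),50),("knob",(264,201),100),("lampL",(298,190),214),("lampR",(371,190),214),("lamp low",(335,194),214)]: print(n,onz(c,uv,z).round(0))
im=get_image("wrist");print(np.round(im["mount"],3).tolist(),cam(im,get_state())[0].round(1).tolist())
R0=Ro.from_rotvec(get_state()["tcp_rot"]);print(R0.as_matrix().round(3).tolist())
to([560,300,330])
E
```

```text
longA [613. 248.  50.]
longB [447. 185.  50.]
rack [507. 269.  30.]
cradle plate c [ 559. -109.   50.]
knob [561.  10. 100.]
lampL [576. -80. 214.]
lampR [ 575. -267.  214.]
lamp low [ 565. -175.  214.]
[[0.0, -0.952, -0.305, 84.278], [1.0, 0.0, -0.0, 0.783], [0.0, -0.305, 0.952, -161.905], [0.0, 0.0, 0.0, 1.0]] [[322.8, 0.0, 281.3], [0.0, 322.8, 204.2], [0.0, 0.0, 1.0]]
[[-0.956, 0.292, -0.001], [0.292, 0.956, -0.001], [0.0, -0.001, -1.0]]
shift cm [-44.78 -14.9  -10.78] tcp [175.3 573.3 222. ] t 0.15
```

Call:
{"op": "arm_command", "data": {
  "steps": [
    {"dz": -1.3,"rz": -0.11},
    {"dz": -1.3,"rz": -0.11},
    {"dz": -1.3,"rz": -0.11},
    {"dz": -1.3,"rz": -0.11},
    {"dz": -1.3,"rz": -0.11},
    {"dz": -1.3,"rz": -0.11},
    {"dx": -1.7,"dy": -3.25},
    {"dx": -1.7,"dy": -3.25}
  ]
}}

```text
invalid input
```

Call:
{"op": "arm_command", "data": {
  "steps": [
    {"dx": -1.7,"dy": -3.25},
    {"dx": -1.7,"dy": -3.25},
    {"dx": -1.7,"dy": -3.25},
    {"dx": -1.7,"dy": -3.25},
    {"dx": -1.7,"dy": -3.25},
    {"dx": -1.7,"dy": -3.25},
    {"dx": -1.7,"dy": -3.25},
    {"dx": -1.7,"dy": -3.25}
  ]
}}

```text
invalid input
```

Run:
```python
from h import *
i,c=snap("wrist","w1");to([450,190,300],)
s=get_state();print(s["joint_positions"].round(2),Ro.from_rotvec(s["tcp_rot"]).as_matrix().round(3).tolist())
```

```text
shift cm [-37.48 -28.63  -7.76] tcp [175.3 573.4 222.1] t 0.2
[ 1.16  0.36  1.51 -0.    1.27 -0.12] [[-0.956, 0.292, -0.0], [0.292, 0.956, -0.001], [0.0, -0.001, -1.0]]
```

View pics/w1.png

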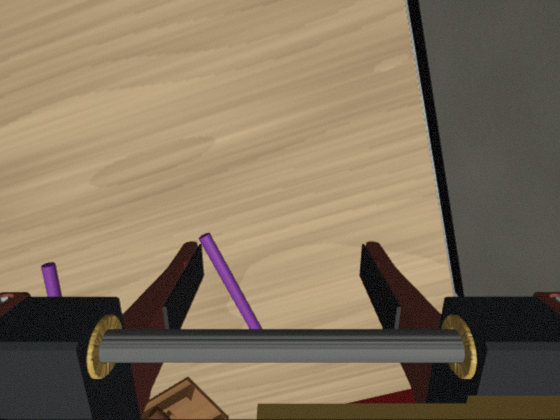

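The wrist view shows a purple decoy at (230,280), a rack corner at (185,400), and the gripper hiding the lower rows. I'll give every key in each row.

Call:
{"op": "arm_command", "data": {
  "steps": [
    {"dx": 0,"dy": 0,"dz": -1.3,"rx": 0,"ry": 0,"rz": -0.11,"fingers": 0},
    {"dx": 0,"dy": 0,"dz": -1.3,"rx": 0,"ry": 0,"rz": -0.11,"fingers": 0},
    {"dx": 0,"dy": 0,"dz": -1.3,"rx": 0,"ry": 0,"rz": -0.11,"fingers": 0},
    {"dx": 0,"dy": 0,"dz": -1.3,"rx": 0,"ry": 0,"rz": -0.11,"fingers": 0},
    {"dx": 0,"dy": 0,"dz": -1.3,"rx": 0,"ry": 0,"rz": -0.11,"fingers": 0},
    {"dx": 0,"dy": 0,"dz": -1.3,"rx": 0,"ry": 0,"rz": -0.11,"fingers": 0},
    {"dx": -2.36,"dy": -2.98,"dz": 0,"rx": 0,"ry": 0,"rz": 0,"fingers": 0},
    {"dx": -2.36,"dy": -2.98,"dz": 0,"rx": 0,"ry": 0,"rz": 0,"fingers": 0}
  ]
}}

```text
clock: 0.87
tcp_pos: [240.3, 535.6, 301.5]
tcp_rot: [-0.574, 3.088, 0.003]
wrist_force: [0.2, 0.2, 0.8]
width: 87.8
grip_force: 0.0
```

Call:
{"op": "arm_command", "data": {
  "steps": [
    {"dx": -2.36,"dy": -2.98,"dz": 0,"rx": 0,"ry": 0,"rz": 0,"fingers": 0},
    {"dx": -2.36,"dy": -2.98,"dz": 0,"rx": 0,"ry": 0,"rz": 0,"fingers": 0},
    {"dx": -2.36,"dy": -2.98,"dz": 0,"rx": 0,"ry": 0,"rz": 0,"fingers": 0},
    {"dx": -2.36,"dy": -2.98,"dz": 0,"rx": 0,"ry": 0,"rz": 0,"fingers": 0},
    {"dx": -2.36,"dy": -2.98,"dz": 0,"rx": 0,"ry": 0,"rz": 0,"fingers": 0},
    {"dx": -2.36,"dy": -2.98,"dz": 0,"rx": 0,"ry": 0,"rz": 0,"fingers": 0},
    {"dx": -2.36,"dy": -2.98,"dz": 0,"rx": 0,"ry": 0,"rz": 0,"fingers": 0},
    {"dx": -2.36,"dy": -2.98,"dz": 0,"rx": 0,"ry": 0,"rz": 0,"fingers": 0}
  ]
}}

```text
clock: 1.53
tcp_pos: [503.3, 377.7, 300.5]
tcp_rot: [0.567, -3.09, 0.0]
wrist_force: [1.0, 0.9, -0.7]
width: 87.9
grip_force: 0.0
```

Call:
{"op": "arm_command", "data": {
  "steps": [
    {"dx": -2.4,"dy": -3,"dz": 0,"rx": 0,"ry": 0,"rz": 0,"fingers": 0},
    {"dx": -2.4,"dy": -3,"dz": 0,"rx": 0,"ry": 0,"rz": 0,"fingers": 0},
    {"dx": -2.4,"dy": -3,"dz": 0,"rx": 0,"ry": 0,"rz": 0,"fingers": 0},
    {"dx": 0,"dy": 0,"dz": 0,"rx": 0,"ry": 0,"rz": 0,"fingers": 0},
    {"dx": 0,"dy": 0,"dz": 0,"rx": 0,"ry": 0,"rz": 0,"fingers": 0},
    {"dx": 0,"dy": 0,"dz": 0,"rx": 0,"ry": 0,"rz": 0,"fingers": 0},
    {"dx": 0,"dy": 0,"dz": 0,"rx": 0,"ry": 0,"rz": 0,"fingers": 0},
    {"dx": 0,"dy": 0,"dz": 0,"rx": 0,"ry": 0,"rz": 0,"fingers": 0}
  ]
}}

```text
clock: 2.2
tcp_pos: [599.9, 321.5, 300.8]
tcp_rot: [0.57, -3.089, -0.0]
wrist_force: [-0.5, 0.3, -0.3]
width: 87.6
grip_force: 0.0
```

Run:
```python
from h import *
i,c=snap("wrist","w2")
s=get_state();print(s["tcp_pos"].round(1),s["joint_positions"].round(2),Ro.from_rotvec(s["tcp_rot"]).as_matrix().round(3).tolist())
```

```text
[600.  321.5 300.9] [ 0.39  0.43  1.21  0.    1.5  -1.55] [[-0.934, -0.357, -0.0], [-0.357, 0.934, 0.0], [0.0, 0.0, -1.0]]
```

View pics/w2.png

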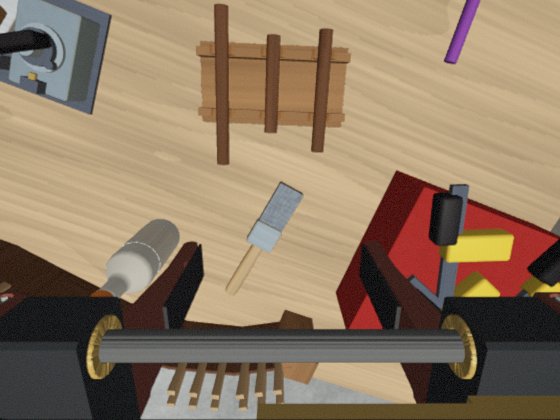

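The wrist view shows the long dowel on the left, from (221,5) to (223,163). The mid dowel is at (322,90), the short one at (272,85), and the knob is at the corner (38,45). A second wrist viewpoint will give heights.

Call:
{"op": "arm_command", "data": {
  "steps": [
    {"dx": 2.2,"dy": -2.9,"dz": 0,"rx": 0,"ry": 0,"rz": 0,"fingers": 0},
    {"dx": 2.2,"dy": -2.9,"dz": 0,"rx": 0,"ry": 0,"rz": 0,"fingers": 0},
    {"dx": 2.2,"dy": -2.9,"dz": 0,"rx": 0,"ry": 0,"rz": 0,"fingers": 0},
    {"dx": 2.2,"dy": -2.9,"dz": 0,"rx": 0,"ry": 0,"rz": 0,"fingers": 0},
    {"dx": 0,"dy": 0,"dz": 0,"rx": 0,"ry": 0,"rz": 0,"fingers": 0},
    {"dx": 0,"dy": 0,"dz": 0,"rx": 0,"ry": 0,"rz": 0,"fingers": 0},
    {"dx": 0,"dy": 0,"dz": 0,"rx": 0,"ry": 0,"rz": 0,"fingers": 0},
    {"dx": 0,"dy": 0,"dz": 0,"rx": 0,"ry": 0,"rz": 0,"fingers": 0}
  ]
}}

```text
clock: 2.92
tcp_pos: [560.4, 182.2, 300.9]
tcp_rot: [-0.569, 3.089, 0.001]
wrist_force: [0.7, -0.5, -0.5]
width: 87.9
grip_force: 0.0
```

```bash
cat >> h.py <<'E'
def rods(tag):
    i,c=load(tag);h=cv2.cvtColor(i,cv2.COLOR_BGR2HSV)
    m=((h[...,2]<110)&(h[...,1]>90)&((h[...,0]<16)|(h[...,0]>172))).astype(np.uint8)
    m[235:]=0;m=cv2.morphologyEx(m,cv2.MORPH_OPEN,np.ones((3,3)))
    out=[]
    for k in cv2.findContours(m,cv2.RETR_EXTERNAL,cv2.CHAIN_APPROX_NONE)[0]:
        if cv2.contourArea(k)<500: continue
        (cx,cy),wh,_=cv2.minAreaRect(k);
        if max(wh)<4*min(wh): continue
        p=k[:,0].astype(float);mu=np.array([cx,cy]);vx,vy=cv2.fitLine(k,cv2.DIST_L2,0,.01,.01)[:2].ravel();d=np.array([vx,vy]);d*=np.sign(d[1])
        s=(p-mu)@d;out.append((max(wh),min(wh),mu+s.min()*d,mu+s.max()*d))
    return c,sorted(out,key=lambda o:-o[0])
E
python3 - <<'E'
from h import *
i,c=snap("wrist","w3")
for t in("w2","w3"):
    c,o=rods(t)
    for r in o: 
        A,B=onz(c,r[2],50),onz(c,r[3],50);print(t,[np.round(q,1).tolist() for q in r],A.round(1),B.round(1),np.linalg.norm(A-B).round(1),((A+B)/2).round(1))
E
```

```text
w2 [158.0, 13.0, [219.9, 4.9], [223.1, 163.1]] [450.1 191.2  50. ] [619.5 249.2  50. ] 179.0 [534.8 220.2  50. ]
w2 [122.5, 12.2, [323.6, 28.8], [318.1, 151.1]] [430.7 309.2  50. ] [561.5 357.7  50. ] 139.5 [496.1 333.4  50. ]
w3 [139.5, 16.2, [319.6, 87.0], [308.9, 226.1]] [450.9 190.4  50. ] [621.7 246.9  50. ] 179.9 [536.3 218.6  50. ]
w3 [109.1, 20.0, [415.5, 107.8], [396.5, 215.1]] [431.1 309.6  50. ] [564.4 351.9  50. ] 139.8 [497.7 330.7  50. ]
w3 [84.9, 16.2, [366.1, 113.2], [355.8, 197.5]] [458.4 255.7  50. ] [561.4 289.7  50. ] 108.5 [509.9 272.7  50. ]
```

View pics/w3.png

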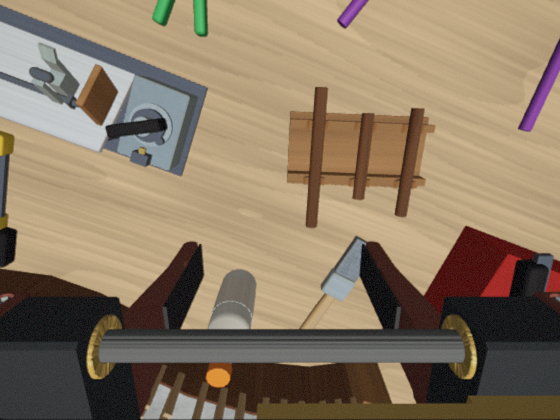

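The second view gives the same long dowel, from (320,87) to (309,226), 180 mm long at z=50. The knob bar is near (137,127), the +y end cheek at (97,95), and the +y fork and jaw at (50,75).

Run:
```python
from h import *
c2,o2=rods("w2");c3,o3=rods("w3")
for k in (2,3): print(tri((c2,o2[0][k]),(c3,o3[0][k])))
print(tri((c2,o2[1][2]),(c3,o3[2-1][2])))
for n,uv,z in [("knob",(150,127),92),("blkA",(207,88),50),("blkB",(183,174),50),("barend",(107,131),106),("barend2",(166,124),106),("fork",(50,75),90)]: print(n,onz(c3,uv,z).round(1))
to([560,-270,300])
```

```text
(array([450.32606839, 190.68465255,  48.34780415]), [0.5, 0.5])
(array([621.96380685, 248.31174731,  45.15817667]), [1.3, 1.3])
(array([431.13798382, 309.15292023,  51.25719459]), [0.1, 0.1])
knob [560.6  25.5  92. ]
blkA [500.3  64.2  50. ]
blkB [612.7  65.7  50. ]
barend [578.4 -12.1 106. ]
barend2 [548.4  45.6 106. ]
fork [546.  -88.6  90. ]
shift cm [ 16.17 -42.23   0.05] tcp [560.4 182.2 300.7] t 2.9667
```

```bash
cat >> h.py <<'E'
def plan(pos,R,n,pos0=None,R0=None):
    s=get_state();p0=np.array(s["tcp_pos"] if pos0 is None else pos0);R0=Ro.from_rotvec(s["tcp_rot"]) if R0 is None else R0
    rv=(R0.inv()*R).as_rotvec()/n;st=(np.array(pos)-p0)/n/10
    print("rv/row",rv.round(4),np.linalg.norm(rv).round(3),"step cm",np.linalg.norm(st).round(2))
    for k in range(n): print((R0*Ro.from_rotvec(rv*k)).inv().apply(st).round(2).tolist(),end=" ")
    print()
def fr(xdeg,tilt):  # tool x at heading xdeg, tool z leaned by tilt deg about tool x
    return Ro.from_euler("z",xdeg,degrees=True)*Ro.from_euler("x",180-tilt,degrees=True)
E
python3 - <<'E'
from h import *
R1=fr(90.8,0);print(R1.as_matrix().round(2).tolist(),fr(90.8,28).as_matrix().round(2).tolist())
plan([470,-190,300],R1,16)
plan([470,-190,255],fr(90.8,28),4,[470,-190,300],R1)
E
```

```text
[[-0.01, 1.0, 0.0], [1.0, 0.01, 0.0], [0.0, 0.0, -1.0]] [[-0.01, 0.88, 0.47], [1.0, 0.01, 0.01], [0.0, 0.47, -0.88]]
rv/row [0.     0.     0.1201] 0.12 step cm 2.39
[1.36, -1.97, 0.0] [1.11, -2.12, 0.0] [0.85, -2.24, 0.0] [0.58, -2.32, 0.0] [0.29, -2.38, 0.0] [0.01, -2.39, 0.0] [-0.28, -2.38, 0.0] [-0.56, -2.33, 0.0] [-0.84, -2.24, 0.0] [-1.1, -2.13, 0.0] [-1.35, -1.98, 0.0] [-1.58, -1.8, 0.0] [-1.78, -1.6, 0.0] [-1.96, -1.38, 0.0] [-2.11, -1.13, 0.0] [-2.23, -0.87, 0.0] 
rv/row [-0.1222  0.      0.    ] 0.122 step cm 1.12
[0.0, -0.0, 1.12] [0.0, -0.14, 1.12] [-0.0, -0.27, 1.09] [-0.0, -0.4, 1.05]
```

Call:
{"op": "arm_command", "data": {
  "steps": [
    {"dx": 1.36,"dy": -1.97,"dz": 0,"rx": 0,"ry": 0,"rz": 0.12,"fingers": 0},
    {"dx": 1.1,"dy": -2.1,"dz": 0,"rx": 0,"ry": 0,"rz": 0.12,"fingers": 0},
    {"dx": 0.85,"dy": -2.24,"dz": 0,"rx": 0,"ry": 0,"rz": 0.12,"fingers": 0},
    {"dx": 0.58,"dy": -2.3,"dz": 0,"rx": 0,"ry": 0,"rz": 0.12,"fingers": 0},
    {"dx": 0.29,"dy": -2.38,"dz": 0,"rx": 0,"ry": 0,"rz": 0.12,"fingers": 0},
    {"dx": 0,"dy": -2.4,"dz": 0,"rx": 0,"ry": 0,"rz": 0.12,"fingers": 0},
    {"dx": -0.28,"dy": -2.38,"dz": 0,"rx": 0,"ry": 0,"rz": 0.12,"fingers": 0},
    {"dx": -0.56,"dy": -2.33,"dz": 0,"rx": 0,"ry": 0,"rz": 0.12,"fingers": 0}
  ]
}}

```text
clock: 3.63
tcp_pos: [515.0, -5.0, 300.6]
tcp_rot: [0.93, 3.001, 0.0]
wrist_force: [-0.6, -0.9, 0.0]
width: 88.0
grip_force: 0.0
```

Call:
{"op": "arm_command", "data": {
  "steps": [
    {"dx": -0.84,"dy": -2.24,"dz": 0,"rx": 0,"ry": 0,"rz": 0.12,"fingers": 0},
    {"dx": -1.1,"dy": -2.1,"dz": 0,"rx": 0,"ry": 0,"rz": 0.12,"fingers": 0},
    {"dx": -1.35,"dy": -2,"dz": 0,"rx": 0,"ry": 0,"rz": 0.12,"fingers": 0},
    {"dx": -1.58,"dy": -1.8,"dz": 0,"rx": 0,"ry": 0,"rz": 0.12,"fingers": 0},
    {"dx": -1.78,"dy": -1.6,"dz": 0,"rx": 0,"ry": 0,"rz": 0.12,"fingers": 0},
    {"dx": -1.96,"dy": -1.38,"dz": 0,"rx": 0,"ry": 0,"rz": 0.12,"fingers": 0},
    {"dx": -2.1,"dy": -1.1,"dz": 0,"rx": 0,"ry": 0,"rz": 0.12,"fingers": 0},
    {"dx": -2.2,"dy": -0.9,"dz": 0,"rx": 0,"ry": 0,"rz": 0.12,"fingers": 0}
  ]
}}

```text
clock: 4.3
tcp_pos: [470.2, -191.1, 300.6]
tcp_rot: [2.21, 2.232, 0.0]
wrist_force: [0.1, 0.3, 0.5]
width: 87.7
grip_force: 0.0
```

Call:
{"op": "arm_command", "data": {
  "steps": [
    {"dx": 0,"dy": 0,"dz": 1.1,"rx": -0.122,"ry": 0,"rz": 0,"fingers": 0},
    {"dx": 0,"dy": -0.14,"dz": 1.1,"rx": -0.122,"ry": 0,"rz": 0,"fingers": 0},
    {"dx": 0,"dy": -0.27,"dz": 1.1,"rx": -0.122,"ry": 0,"rz": 0,"fingers": 0},
    {"dx": 0,"dy": -0.4,"dz": 1.05,"rx": -0.122,"ry": 0,"rz": 0,"fingers": 0},
    {"dx": 0,"dy": 0,"dz": 0,"rx": 0,"ry": 0,"rz": 0,"fingers": 0},
    {"dx": 0,"dy": 0,"dz": 0,"rx": 0,"ry": 0,"rz": 0,"fingers": 0},
    {"dx": 0,"dy": 0,"dz": 0,"rx": 0,"ry": 0,"rz": 0,"fingers": 0},
    {"dx": 0,"dy": 0,"dz": 0,"rx": 0,"ry": 0,"rz": 0,"fingers": 0}
  ]
}}

```text
clock: 4.97
tcp_pos: [472.7, -191.7, 259.6]
tcp_rot: [1.94, 1.975, 0.477]
wrist_force: [0.7, -0.2, 0.2]
width: 88.0
grip_force: 0.0
```

Run:
```python
from h import *
i,c=snap("wrist","w4")
s=get_state();print(s["tcp_pos"].round(1),s["joint_positions"].round(2),Ro.from_rotvec(s["tcp_rot"]).as_matrix().round(3).tolist())
cv2.imwrite("pics/w4b.png",cv2.resize(i[0:280,90:490],None,fx=2,fy=2,interpolation=cv2.INTER_CUBIC))
```

```text
[ 472.7 -191.4  259.5] [-0.77 -0.    1.99  0.44  0.85 -1.03] [[-0.018, 0.889, 0.458], [1.0, 0.016, 0.007], [-0.001, 0.458, -0.889]]
```

View pics/w4b.png

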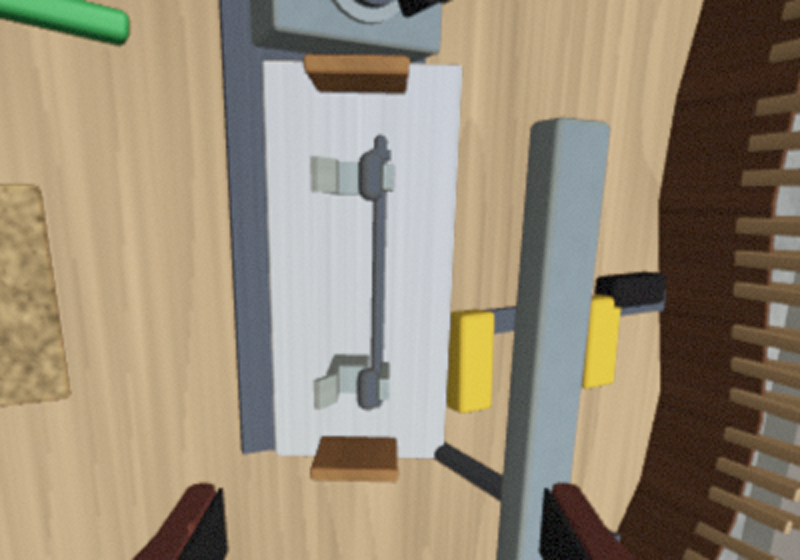

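The tilted view shows the forks and rollers at crop (373,175) and (370,388), which is full-image (276,88) and (275,194). The cheek tops are at crop (357,72) and (355,457), with the lamp strip up-slope and clear. I'll take a second view for stereo.

Call:
{"op": "arm_command", "data": {
  "steps": [
    {"dx": 3.5,"dy": 0,"dz": 0,"rx": 0,"ry": 0,"rz": 0,"fingers": 0},
    {"dx": 3.5,"dy": 0,"dz": 0,"rx": 0,"ry": 0,"rz": 0,"fingers": 0},
    {"dx": 3,"dy": 0,"dz": 0,"rx": 0,"ry": 0,"rz": 0,"fingers": 0},
    {"dx": 0,"dy": 0,"dz": 0,"rx": 0,"ry": 0,"rz": 0,"fingers": 0},
    {"dx": 0,"dy": 0,"dz": 0,"rx": 0,"ry": 0,"rz": 0,"fingers": 0},
    {"dx": 0,"dy": 0,"dz": 0,"rx": 0,"ry": 0,"rz": 0,"fingers": 0},
    {"dx": 0,"dy": 0,"dz": 0,"rx": 0,"ry": 0,"rz": 0,"fingers": 0},
    {"dx": 0,"dy": 0,"dz": 0,"rx": 0,"ry": 0,"rz": 0,"fingers": 0}
  ]
}}

```text
clock: 5.68
tcp_pos: [469.0, -91.3, 257.8]
tcp_rot: [1.945, 1.973, 0.478]
wrist_force: [0.6, -0.5, -0.1]
width: 88.2
grip_force: 0.0
```

Run:
```python
from h import *
i,c=snap("wrist","w5")
s=get_state();print(s["tcp_pos"].round(1),s["joint_positions"].round(2))
cv2.imwrite("pics/w5b.png",cv2.resize(i[0:280,90:490],None,fx=2,fy=2,interpolation=cv2.INTER_CUBIC))
```

```text
[468.8 -91.3 257.7] [-0.53 -0.08  2.07  0.35  0.77 -0.75]
```

View pics/w5b.png

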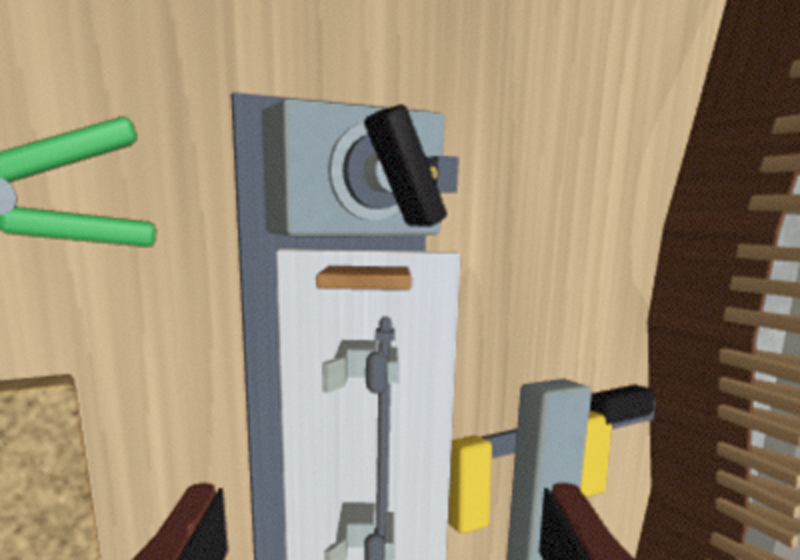

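This view shows the knob bar from crop (385,112) to (430,220), the +y roller at crop (376,372), the +y cheek at (364,278), and the plate's top corners at (278,250) and (460,254).

Run:
```python
from h import *
_,c3=load("w3");_,c4=load("w4");_,c5=load("w5")
f=lambda a,b:(a/2+90,b/2)
P={}
for n,a,b in [("roller+",(373,175),(376,372)),("roller-",(370,388),(374,545)),("pin",(381,138),(386,319)),("plTL",(264,62),(278,250)),("plTR",(462,66),(460,254)),("cheekTL",(305,57),(317,268)),("cheekTR",(409,60),(411,268)),("flare+ edge mid",(313,174),(325,375)),
 ("fork base corner?",(337,160),(345,343)),("lamp TL",(530,125),(520,388)),("lamp TR",(608,124),(590,386)),("sander",(40,185),(74,376))]:
    X,e=tri((c4,f(*a)),(c5,f(*b)));P[n]=X;print(n,X.round(1),e)
X,e=tri((c3,(137,127.5)),(c5,f(407,165)));print("knob top c",X.round(1),e)
for q in [(385,112),(430,220),(367,120),(403,105),(445,213),(413,226)]: print(q,onz(c5,f(*q),106).round(1))
for q in [(443,458),(276,455)]: print("pl bottom",q,f(*q))
# plate plane & predicted
yaw=np.radians(0.8);ex0=np.array([np.cos(yaw),np.sin(yaw),0]);ey=np.array([-np.sin(yaw),np.cos(yaw),0]);a=np.radians(28)
ex=ex0*np.cos(a)+np.array([0,0,np.sin(a)]);ez=-ex0*np.sin(a)+np.array([0,0,np.cos(a)])
np.save("ax.npy",np.array([ex,ey,ez]))
s=P["roller+"]-9*ex-55*ey-11.5*ez;s2=P["roller-"]-9*ex+55*ey-11.5*ez;print("seat",s,s2)
for n in P: print(n,"in seat",np.array([ex@(P[n]-s),ey@(P[n]-s),ez@(P[n]-s)]).round(1))
```

```text
roller+ [547.9 -92.9  98.5] [0.7, 0.7]
roller- [ 554.6 -206.8   84.6] [0.6, 0.6]
pin [572.7 -71.5  60. ] [0.1, 0.1]
plTL [519.8 -32.8  20.4] [0.1, 0.1]
plTR [615.3 -33.5  72.7] [0.0, 0.0]
cheekTL [523.5 -38.9  73.9] [0.1, 0.1]
cheekTR [570.3 -38.6  93.4] [0.1, 0.1]
flare+ edge mid [519.8 -93.2  91.8] [0.2, 0.2]
fork base corner? [546.2 -84.1  59.5] [0.0, 0.0]
lamp TL [563.1 -78.2 199.1] [0.1, 0.1]
lamp TR [589.5 -77.3 211.5] [0.2, 0.2]
sander [ 401.4 -100.    11.5] [0.1, 0.1]
knob top c [565.6  13.2  94.7] [0.1, 0.1]
(385, 112) [546.7  35.5 106. ]
(430, 220) [573.5 -13.5 106. ]
(367, 120) [537.3  31.4 106. ]
(403, 105) [556.3  39.2 106. ]
(445, 213) [582.4 -10.  106. ]
(413, 226) [563.5 -16.4 106. ]
pl bottom (443, 458) (311.5, 229.0)
pl bottom (276, 455) (228.0, 227.5)
seat [ 546.13303426 -147.92209381   84.11654751] [ 551.26674389 -151.83246953   70.18506878]
roller+ in seat [ 9.  55.  11.5]
roller- in seat [  6.9 -59.   -3.2]
pin in seat [ 13.1  76.  -34.3]
plTL in seat [-51.7 115.5 -44.6]
plTR in seat [ 57.1 113.4 -43.3]
cheekTL in seat [-23.5 109.3   0.9]
cheekTR in seat [ 27.  109.   -3.8]
flare+ edge mid in seat [-19.   55.1  18.8]
fork base corner? in seat [-10.7  63.8 -22.1]
lamp TL in seat [69.8 69.4 93.1]
lamp TR in seat [98.9 70.  91.6]
sander in seat [-161.3   49.9    3.5]
```

Run:
```python
from h import *
_,c3=load("w3");_,c4=load("w4");_,c5=load("w5")
f=lambda a,b:(a/2+90,b/2)
ex,ey,ez=np.load("ax.npy")
A,_=tri((c4,f(264,62)),(c5,f(278,250)));B,_=tri((c4,f(462,66)),(c5,f(460,254)));M=(A+B)/2
def onp(c,uv,z):  # seat-frame plane z relative to plate-based seat
    o,d=ray(c,uv);k=(z-(-40)-ez@(o-M))/(ez@d);X=o+d*k;return X
S=M-116*ey+40*ez
loc=lambda X:np.array([ex@(X-S),ey@(X-S),ez@(X-S)]).round(1)
print("S0",S.round(1))
for n,c,q,z in [("plBL",c4,(276,455),-40),("plBR",c4,(443,458),-40),("plTL",c4,(264,62),-40),("plTL5",c5,(278,250),-40),("plTR5",c5,(460,254),-40),
 ("roll+ axis 4",c4,(373,175),14),("roll+ 5",c5,(376,372),14),("roll- 4",c4,(370,388),14),
 ("flare+ 4",c4,(313,174),26),("flare+ 5",c5,(325,375),26),("flare- 4",c4,(316,392),26),
 ("flareroot+4",c4,(337,174),12),("flareroot-4",c4,(340,376),12),
 ("cheek- inner top L4",c4,(322,437),18),("cheek- innertop R",c4,(396,437),18),("cheek- bot",c4,(355,471),18),("cheek+ top out L",c4,(305,57),18),("cheek+ R",c4,(409,60),18),("ck5 lowL",c5,(317,289),18),("ck5 lowR",c5,(411,289),18)]:
    print(n,loc(onp(c,f(*q),z)))
i4,_=load("w4")
for r in (87,194): print(r,i4[r,240:300].tolist()[::1] if 0 else i4[r,240:300].mean(1).round().astype(int).tolist())
```

```text
S0 [ 550.4 -149.4   81.9]
plBL [ -58.6 -115.5  -40. ]
plBR [  51.5 -116.6  -40. ]
plTL [-54.4 116.9 -40. ]
plTL5 [-54.1 117.1 -40. ]
plTR5 [ 54.5 114.9 -40. ]
roll+ axis 4 [ 7.  56.6 14. ]
roll+ 5 [ 5.5 56.1 14. ]
roll- 4 [  5.3 -53.7  14. ]
flare+ 4 [-21.5  56.5  26. ]
flare+ 5 [-21.   57.5  26. ]
flare- 4 [-23.1 -52.7  26. ]
flareroot+4 [-11.1  57.1  12. ]
flareroot-4 [-11.3 -47.5  12. ]
cheek- inner top L4 [-21.4 -81.1  18. ]
cheek- innertop R [ 19.8 -80.8  18. ]
cheek- bot [  -3.2 -101.5   18. ]
cheek+ top out L [-24.7 108.3  18. ]
cheek+ R [ 24.  107.1  18. ]
ck5 lowL [-24.8 101.4  18. ]
ck5 lowR [ 23.9 101.5  18. ]
87 [204, 205, 206, 208, 200, 170, 145, 145, 155, 166, 169, 166, 169, 166, 167, 166, 167, 159, 134, 142, 169, 169, 170, 170, 171, 174, 176, 174, 162, 85, 61, 75, 89, 96, 98, 104, 104, 102, 103, 100, 96, 121, 168, 172, 171, 172, 172, 180, 205, 207, 209, 210, 208, 205, 203, 206, 207, 207, 206, 204]
194 [206, 206, 202, 201, 203, 201, 185, 144, 137, 147, 162, 163, 163, 165, 164, 167, 167, 163, 142, 140, 167, 168, 172, 169, 174, 175, 173, 167, 108, 57, 75, 92, 97, 104, 103, 103, 102, 100, 93, 119, 169, 171, 172, 175, 186, 201, 207, 206, 207, 207, 205, 207, 206, 204, 205, 202, 206, 208, 208, 206]
```

Run:
```python
from h import *
_,c4=load("w4");_,c5=load("w5");it,ct=load("top")
f=lambda a,b:(a/2+90,b/2)
for n,c,q in [("L4",c4,(530,125)),("R4",c4,(608,124)),("L5",c5,(520,388)),("R5",c5,(590,386)),("L4b",c4,(502,500)),("R4b",c4,(577,480))]:
    print(n,onz(c,f(*q),194).round(0),onz(c,f(*q),214).round(0))
i4=load("w4")[0];i5=load("w5")[0]
for i,r in ((i4,100),(i4,150),(i5,210)): print(r,i[r,335:415].mean(1).astype(int).tolist())
for t in (28,40,48):
    tz=np.array([np.sin(np.radians(t)),0,-np.cos(np.radians(t))])
    print(t); to(np.array([547.1,-149,80.2])+60*np.array([-.469,0,.883])+18.7*tz,fr(90,t))
plan(np.array([547.1,-149,80.2])+90*np.array([-.469,0,.883])+18.7*tz,fr(90,48),8)
```

```text
L4 [567. -78. 194.] [551. -80. 214.]
R4 [607. -75. 194.] [587. -78. 214.]
L5 [567. -80. 194.] [551. -73. 214.]
R5 [608. -84. 194.] [587. -76. 214.]
L4b [ 568. -233.  194.] [ 552. -221.  214.]
R4b [ 612. -231.  194.] [ 592. -219.  214.]
100 [159, 161, 158, 161, 161, 162, 157, 156, 153, 151, 153, 157, 160, 158, 157, 157, 151, 108, 71, 71, 76, 75, 74, 76, 77, 74, 83, 77, 83, 105, 128, 143, 147, 152, 154, 156, 154, 152, 154, 152, 155, 156, 157, 155, 157, 156, 156, 154, 157, 157, 153, 156, 153, 153, 155, 151, 160, 173, 175, 174, 176, 178, 172, 169, 169, 170, 169, 167, 165, 163, 161, 161, 162, 164, 162, 160, 163, 161, 160, 157]
150 [163, 168, 169, 164, 159, 159, 154, 146, 153, 161, 163, 158, 152, 104, 76, 73, 77, 74, 74, 77, 77, 76, 80, 80, 88, 121, 139, 151, 155, 160, 159, 156, 158, 158, 159, 156, 156, 156, 154, 156, 156, 156, 156, 157, 159, 157, 159, 157, 159, 154, 139, 135, 147, 154, 156, 160, 158, 159, 160, 160, 162, 136, 60, 36, 30, 37, 36, 38, 32, 35, 39, 37, 28, 33, 43, 33, 34, 37, 37, 34]
210 [173, 171, 168, 164, 157, 156, 155, 163, 164, 166, 161, 159, 161, 146, 87, 75, 78, 74, 75, 80, 82, 81, 80, 81, 91, 116, 140, 154, 157, 158, 159, 160, 160, 158, 159, 160, 161, 161, 164, 161, 161, 164, 162, 157, 160, 161, 160, 159, 163, 159, 165, 166, 166, 169, 169, 169, 165, 137, 56, 32, 39, 40, 34, 46, 53, 50, 58, 74, 83, 85, 96, 105, 105, 109, 112, 123, 123, 131, 134, 115]
28
shift cm [-5.88 -1.26 15.19] rot tool [-0.015 -0.008  0.012] tcp [468.8 -91.3 257.7] t 5.7333
40
shift cm [-5.88 -0.87 15.14] rot tool [-0.224 -0.009  0.011] tcp [468.8 -91.3 257.7] t 5.7333
48
shift cm [-5.89 -0.62 15.07] rot tool [-0.364 -0.01   0.011] tcp [468.8 -91.3 257.7] t 5.7333
rv/row [-0.0455 -0.0013  0.0013] 0.046 step cm 1.68
[-0.73, -0.08, 1.51] [-0.73, -0.15, 1.5] [-0.73, -0.22, 1.5] [-0.73, -0.28, 1.49] [-0.73, -0.35, 1.47] [-0.72, -0.42, 1.46] [-0.72, -0.48, 1.44] [-0.72, -0.55, 1.41]
```

Call:
{"op": "arm_command", "data": {
  "steps": [
    {"dx": -0.73,"dy": -0.07,"dz": 1.88,"rx": -0.05,"ry": 0,"rz": 0,"fingers": 0},
    {"dx": -0.73,"dy": -0.16,"dz": 1.88,"rx": -0.05,"ry": 0,"rz": 0,"fingers": 0},
    {"dx": -0.73,"dy": -0.25,"dz": 1.87,"rx": -0.05,"ry": 0,"rz": 0,"fingers": 0},
    {"dx": -0.73,"dy": -0.35,"dz": 1.85,"rx": -0.05,"ry": 0,"rz": 0,"fingers": 0},
    {"dx": -0.73,"dy": -0.44,"dz": 1.83,"rx": -0.05,"ry": 0,"rz": 0,"fingers": 0},
    {"dx": -0.73,"dy": -0.53,"dz": 1.8,"rx": -0.05,"ry": 0,"rz": 0,"fingers": 0},
    {"dx": -0.73,"dy": -0.62,"dz": 1.77,"rx": -0.05,"ry": 0,"rz": 0,"fingers": 0},
    {"dx": -0.73,"dy": -0.7,"dz": 1.74,"rx": -0.05,"ry": 0,"rz": 0,"fingers": 0}
  ]
}}

```text
clock: 6.4
tcp_pos: [515.4, -119.2, 162.3]
tcp_rot: [1.764, 1.815, 0.748]
wrist_force: [0.3, 0.8, -0.0]
width: 87.8
grip_force: 0.0
```

Run:
```python
from h import *
s=get_state();print(s["joint_positions"].round(2))
tz=np.array([np.sin(np.radians(50)),0,-np.cos(np.radians(50))])
to(np.array([547.1,-149,80.2])+60*np.array([-.469,0,.883])+18.7*tz,fr(90,50))
print("rack grasp plan: up first");plan([536,219.5,200],fr(198.6,0),20)
```

```text
[-0.73  0.22  2.34  1.57  0.52 -2.18]
shift cm [-3.15 -1.56  4.09] rot tool [-0.115 -0.045  0.008] tcp [ 515.4 -119.2  162.3] t 6.4
rack grasp plan: up first
rv/row [ 0.0273  0.0342 -0.0883] 0.099 step cm 1.71
[1.69, 0.22, 0.01] [1.66, 0.37, 0.06] [1.62, 0.52, 0.1] [1.57, 0.66, 0.14] [1.5, 0.8, 0.17] [1.41, 0.94, 0.2] [1.32, 1.06, 0.22] [1.21, 1.18, 0.23] [1.09, 1.29, 0.24] [0.97, 1.39, 0.24] [0.83, 1.47, 0.23] [0.69, 1.55, 0.21] [0.55, 1.61, 0.19] [0.4, 1.65, 0.16] [0.24, 1.68, 0.13] [0.09, 1.7, 0.09] [-0.06, 1.71, 0.04] [-0.21, 1.69, -0.01] [-0.36, 1.67, -0.07] [-0.5, 1.63, -0.13]
```

```bash
cat > kin.py <<'E'
import numpy as np
from scipy.spatial.transform import Rotation as Ro
from scipy.optimize import least_squares
D=[([1.15890,.359407,1.511316,0,1.2725,-.1151],[175.2,573.2,221.9],Ro.from_rotvec([-.464442,-3.106605,.0024579])),
([.39,.43,1.21,0,1.5,-1.55],[600,321.5,300.9],Ro.from_matrix([[-.934,-.357,0],[-.357,.934,0],[0,0,-1]])),
([-.77,0,1.99,.44,.85,-1.03],[472.7,-191.4,259.5],Ro.from_matrix([[-.018,.889,.458],[1,.016,.007],[-.001,.458,-.889]])),
([-.53,-.08,2.07,.35,.77,-.75],[468.8,-91.3,257.7],Ro.from_rotvec([1.945,1.973,.478]))]
def fk(q,p):
    v=p[:18].reshape(6,3);ax="zyyzyz";R=Ro.identity();x=np.zeros(3)
    for a,qi,vi in zip(ax,q,v):
        R=R*Ro.from_euler(a,qi);x=x+R.apply(vi)
    return x,R*Ro.from_rotvec(p[18:21])
LO=np.array([-2.97,-1.01,.21,-.96,.2,-2.98]);HI=np.array([2.97,2.36,2.38,4.11,2.71,2.98])
def ik(p,pos,R,q0):
    def e(q):
        x,r=fk(q,p);return np.r_[(x-pos)/10,(R.inv()*r).as_rotvec()*20]
    s=least_squares(e,np.clip(q0,LO+.01,HI-.01),bounds=(LO,HI));return s.x,np.abs(e(s.x)).max()
E
python3 - <<'E'
from h import *;from kin import *
s=get_state();print(s["joint_positions"].round(4))
D.append((s["joint_positions"],s["tcp_pos"],Ro.from_rotvec(s["tcp_rot"])))
best=None
for g in ([0,0,0],[np.pi,0,0],[0,0,np.pi],[0,0,np.pi/2],[0,0,-np.pi/2]):
    p0=np.r_[0,0,300,0,0,400,0,0,400,0,0,0,0,0,200,0,0,0,g]
    r=least_squares(lambda p:np.concatenate([np.r_[(fk(q,p)[0]-x)/5,(R.inv()*fk(q,p)[1]).as_rotvec()*60] for q,x,R in D]+[(p[:18]-p0[:18])*1e-4]),p0)
    if best is None or r.cost<best.cost: best=r
p=best.x;print(best.cost,p.round(2));np.save("kin.npy",p)
for q,x,R in D: print((fk(q,p)[0]-x).round(1),(R.inv()*fk(q,p)[1]).as_rotvec().round(3))
S=np.array([547.1,-149,80.2]);ez=np.array([-.469,0,.883])
for h in (90,180,270):
  if h==180: continue
  for t in (28,34,40,45,50):
    for k in (0,60):
      R=fr(h,t if h==90 else -t);tz=R.apply([0,0,1]);b=None
      for q0 in ([-.3,.4,1.9,0,.9,-.3],[-.3,.4,1.9,3.1,.5,2.8],[-.3,.4,1.9,1.5,.5,-1.5],[-.3,.4,1.9,.3,.8,2.5],[-.7,.2,2.2,1,.5,-2]):
        q,e=ik(p,S+k*ez+18.7*tz,R,q0)
        if b is None or e<b[1]: b=(q,e)
      print(h,t,k,tz.round(2),b[0].round(2),round(b[1],2))
E
```

```text
[-0.7341  0.221   2.3366  1.5714  0.5152 -2.1759]
0.19242749420033142 [-2.0800e+00  2.2620e+01  2.6312e+02 -1.6000e+01  2.2350e+01  5.8626e+02
  8.0550e+01  2.2740e+01  4.1681e+02  3.1880e+01  2.0000e-02  1.6620e+01
 -2.4590e+01 -1.2000e-01  2.7988e+02 -1.5600e+00  6.3000e-01  7.9980e+01
  0.0000e+00 -0.0000e+00 -4.7100e+00]
[ 0.5 -0.1  0.3] [-0.     0.001  0.001]
[-0.2 -0.1 -0.2] [-0.    -0.001 -0.003]
[ 0.5 -1.6 -0. ] [ 0.001 -0.003  0.001]
[-0.3  1.8 -0.1] [-0.001  0.002  0.001]
[-0.1  0.   0. ] [-0.     0.001  0.001]
90 28 0 [ 0.47 -0.   -0.88] [-0.55  0.45  2.12  1.05  0.29 -1.53] 0.0
90 28 60 [ 0.47 -0.   -0.88] [-0.59  0.31  2.13  0.75  0.39 -1.25] 0.0
90 34 0 [ 0.56 -0.   -0.83] [-0.6   0.47  2.2   1.7   0.32 -2.23] 0.0
90 34 60 [ 0.56 -0.   -0.83] [-0.64  0.32  2.21  1.26  0.36 -1.79] 0.0
90 40 0 [ 0.64 -0.   -0.77] [-0.64  0.51  2.28  2.09  0.46 -2.66] 0.0
90 40 60 [ 0.64 -0.   -0.77] [-0.7   0.34  2.3   1.72  0.43 -2.31] 0.0
90 45 0 [ 0.71 -0.   -0.71] [-0.68  0.55  2.34  2.24  0.61 -2.86] 0.0
90 45 60 [ 0.71 -0.   -0.71] [-0.74  0.38  2.36  1.97  0.55 -2.61] 0.0
90 50 0 [ 0.77 -0.   -0.64] [-0.73  0.6   2.38  2.29  0.74 -2.97] 0.22
90 50 60 [ 0.77 -0.   -0.64] [-0.79  0.41  2.38  2.    0.64 -2.69] 0.6
270 28 0 [ 0.47 -0.   -0.88] [-0.55  0.45  2.11  1.03  0.29  1.63] 0.0
270 28 60 [ 0.47 -0.   -0.88] [-0.58  0.31  2.12  0.74  0.39  1.91] 0.0
270 34 0 [ 0.56 -0.   -0.83] [-0.59  0.47  2.2   1.68  0.32  0.95] 0.0
270 34 60 [ 0.56 -0.   -0.83] [-0.64  0.32  2.21  1.24  0.36  1.37] 0.0
270 40 0 [ 0.64 -0.   -0.77] [-0.64  0.5   2.28  2.07  0.45  0.51] 0.0
270 40 60 [ 0.64 -0.   -0.77] [-0.69  0.34  2.29  1.71  0.43  0.86] 0.0
270 45 0 [ 0.71 -0.   -0.71] [-0.68  0.54  2.34  2.23  0.6   0.29] 0.0
270 45 60 [ 0.71 -0.   -0.71] [-0.74  0.37  2.35  1.96  0.54  0.55] 0.0
270 50 0 [ 0.77 -0.   -0.64] [-0.72  0.59  2.38  2.29  0.74  0.17] 0.16
270 50 60 [ 0.77 -0.   -0.64] [-0.79  0.4   2.38  2.01  0.64  0.45] 0.53
```

Run:
```python
from h import *
plan([536,219.5,200],fr(198.6,0),24)
```

```text
rv/row [ 0.0227  0.0285 -0.0735] 0.082 step cm 1.42
[1.41, 0.19, 0.01] [1.39, 0.29, 0.04] [1.37, 0.39, 0.07] [1.33, 0.49, 0.1] [1.29, 0.59, 0.13] [1.24, 0.69, 0.15] [1.18, 0.78, 0.17] [1.11, 0.87, 0.18] [1.04, 0.95, 0.19] [0.96, 1.03, 0.2] [0.88, 1.1, 0.2] [0.79, 1.17, 0.2] [0.69, 1.23, 0.19] [0.6, 1.28, 0.18] [0.5, 1.32, 0.17] [0.39, 1.36, 0.15] [0.29, 1.39, 0.13] [0.18, 1.41, 0.1] [0.08, 1.42, 0.07] [-0.03, 1.42, 0.04] [-0.14, 1.42, 0.01] [-0.24, 1.4, -0.03] [-0.34, 1.38, -0.07] [-0.44, 1.35, -0.11]
```

Call:
{"op": "arm_command", "data": {
  "steps": [
    {"dx": 1.4,"dy": 0.2,"dz": 0,"rx": 0.023,"ry": 0.0285,"rz": -0.0735,"fingers": 0.43},
    {"dx": 1.4,"dy": 0.3,"dz": 0,"rx": 0.023,"ry": 0.0285,"rz": -0.0735,"fingers": 0.43},
    {"dx": 1.4,"dy": 0.4,"dz": 0.1,"rx": 0.023,"ry": 0.0285,"rz": -0.0735,"fingers": 0.43},
    {"dx": 1.3,"dy": 0.5,"dz": 0.1,"rx": 0.023,"ry": 0.0285,"rz": -0.0735,"fingers": 0.43},
    {"dx": 1.3,"dy": 0.6,"dz": 0.1,"rx": 0.023,"ry": 0.0285,"rz": -0.0735,"fingers": 0.43},
    {"dx": 1.2,"dy": 0.7,"dz": 0.15,"rx": 0.023,"ry": 0.0285,"rz": -0.0735,"fingers": 0.43},
    {"dx": 1.2,"dy": 0.8,"dz": 0.15,"rx": 0.023,"ry": 0.0285,"rz": -0.0735,"fingers": 0.43},
    {"dx": 1.1,"dy": 0.9,"dz": 0.2,"rx": 0.023,"ry": 0.0285,"rz": -0.0735,"fingers": 0.43}
  ]
}}

```text
clock: 7.07
tcp_pos: [522.5, -4.8, 176.4]
tcp_rot: [1.161, 2.462, 0.565]
wrist_force: [0.1, 0.1, -0.3]
width: 49.8
grip_force: 0.0
```

Call:
{"op": "arm_command", "data": {
  "steps": [
    {"dx": 1.0,"dy": 0.95,"dz": 0.2,"rx": 0.023,"ry": 0.0285,"rz": -0.0735,"fingers": 0.43},
    {"dx": 1.0,"dy": 1.0,"dz": 0.2,"rx": 0.023,"ry": 0.0285,"rz": -0.0735,"fingers": 0.43},
    {"dx": 0.9,"dy": 1.1,"dz": 0.2,"rx": 0.023,"ry": 0.0285,"rz": -0.0735,"fingers": 0.43},
    {"dx": 0.8,"dy": 1.2,"dz": 0.2,"rx": 0.023,"ry": 0.0285,"rz": -0.0735,"fingers": 0.43},
    {"dx": 0.7,"dy": 1.2,"dz": 0.2,"rx": 0.023,"ry": 0.0285,"rz": -0.0735,"fingers": 0.43},
    {"dx": 0.6,"dy": 1.3,"dz": 0.2,"rx": 0.023,"ry": 0.0285,"rz": -0.0735,"fingers": 0.43},
    {"dx": 0.5,"dy": 1.3,"dz": 0.2,"rx": 0.023,"ry": 0.0285,"rz": -0.0735,"fingers": 0.43},
    {"dx": 0.4,"dy": 1.35,"dz": 0.15,"rx": 0.023,"ry": 0.0285,"rz": -0.0735,"fingers": 0.43}
  ]
}}

```text
clock: 7.73
tcp_pos: [529.2, 108.6, 187.8]
tcp_rot: [0.388, 2.912, 0.311]
wrist_force: [-0.7, -0.2, -0.8]
width: 49.6
grip_force: 0.0
```

Run:
```python
from h import *
print(get_state()["joint_positions"].round(2))
plan([536,219.5,150],fr(198.6,0),8)
```

```text
[-0.07  0.2   1.88  0.26  0.87 -1.52]
rv/row [ 0.0225  0.0278 -0.0732] 0.081 step cm 1.47
[0.38, 1.22, 0.72] [0.27, 1.26, 0.7] [0.15, 1.29, 0.68] [0.04, 1.31, 0.65] [-0.07, 1.33, 0.62] [-0.19, 1.33, 0.59] [-0.3, 1.32, 0.55] [-0.41, 1.31, 0.51]
```

Call:
{"op": "arm_command", "data": {
  "steps": [
    {"dx": 0.38,"dy": 1.22,"dz": 0.7,"rx": 0.0225,"ry": 0.028,"rz": -0.073,"fingers": 0.43},
    {"dx": 0.27,"dy": 1.26,"dz": 0.7,"rx": 0.0225,"ry": 0.028,"rz": -0.073,"fingers": 0.43},
    {"dx": 0.15,"dy": 1.3,"dz": 0.7,"rx": 0.0225,"ry": 0.028,"rz": -0.073,"fingers": 0.43},
    {"dx": 0.04,"dy": 1.3,"dz": 0.65,"rx": 0.0225,"ry": 0.028,"rz": -0.073,"fingers": 0.43},
    {"dx": -0.07,"dy": 1.3,"dz": 0.6,"rx": 0.0225,"ry": 0.028,"rz": -0.073,"fingers": 0.43},
    {"dx": -0.2,"dy": 1.3,"dz": 0.6,"rx": 0.0225,"ry": 0.028,"rz": -0.073,"fingers": 0.43},
    {"dx": -0.3,"dy": 1.3,"dz": 0.55,"rx": 0.0225,"ry": 0.028,"rz": -0.073,"fingers": 0.43},
    {"dx": -0.4,"dy": 1.3,"dz": 0.5,"rx": 0.0225,"ry": 0.028,"rz": -0.073,"fingers": 0.43}
  ]
}}

```text
clock: 8.4
tcp_pos: [536.5, 218.8, 150.1]
tcp_rot: [0.505, -3.099, -0.001]
wrist_force: [-0.0, 0.4, 0.9]
width: 49.9
grip_force: 0.0
```

Run:
```python
from h import *
to([535.8,219.4,39],fr(198.6,0))
```

```text
shift cm [ 0.02  0.07 11.11] rot tool [ 0.001 -0.002 -0.002] tcp [536.5 218.8 150.1] t 8.4
```

Call:
{"op": "arm_command", "data": {
  "steps": [
    {"dx": 0,"dy": 0.07,"dz": 2.2,"rx": 0,"ry": 0,"rz": 0,"fingers": 0.43},
    {"dx": 0,"dy": 0,"dz": 2.2,"rx": 0,"ry": 0,"rz": 0,"fingers": 0.43},
    {"dx": 0,"dy": 0,"dz": 2.2,"rx": 0,"ry": 0,"rz": 0,"fingers": 0.43},
    {"dx": 0,"dy": 0,"dz": 2.2,"rx": 0,"ry": 0,"rz": 0,"fingers": 0.43},
    {"dx": 0,"dy": 0,"dz": 1.6,"rx": 0,"ry": 0,"rz": 0,"fingers": 0.43},
    {"dx": 0,"dy": 0,"dz": 0.8,"rx": 0,"ry": 0,"rz": 0,"fingers": 0.43},
    {"dx": 0,"dy": 0,"dz": 0,"rx": 0,"ry": 0,"rz": 0,"fingers": 0.43},
    {"dx": 0,"dy": 0,"dz": 0,"rx": 0,"ry": 0,"rz": 0,"fingers": 0.43}
  ]
}}

```text
clock: 9.07
tcp_pos: [535.5, 219.6, 38.4]
tcp_rot: [0.501, -3.1, -0.003]
wrist_force: [0.4, -0.1, 1.0]
width: 50.1
grip_force: 0.0
```

Call:
{"op": "arm_command", "data": {
  "steps": [
    {"dx": 0,"dy": 0,"dz": 0,"rx": 0,"ry": 0,"rz": 0,"fingers": 1},
    {"dx": 0,"dy": 0,"dz": 0,"rx": 0,"ry": 0,"rz": 0,"fingers": 1},
    {"dx": 0,"dy": 0,"dz": 0,"rx": 0,"ry": 0,"rz": 0,"fingers": 1},
    {"dx": 0,"dy": 0,"dz": 0,"rx": 0,"ry": 0,"rz": 0,"fingers": 1},
    {"dx": 0,"dy": 0,"dz": 0,"rx": 0,"ry": 0,"rz": 0,"fingers": 1},
    {"dx": 0,"dy": 0,"dz": 0,"rx": 0,"ry": 0,"rz": 0,"fingers": 1},
    {"dx": 0,"dy": 0,"dz": 0,"rx": 0,"ry": 0,"rz": 0,"fingers": 1},
    {"dx": 0,"dy": 0,"dz": 0,"rx": 0,"ry": 0,"rz": 0,"fingers": 1}
  ],
  "newtons": 40
}}

```text
clock: 9.73
tcp_pos: [535.3, 220.0, 38.9]
tcp_rot: [0.503, -3.101, -0.003]
wrist_force: [-0.6, -0.3, 5.0]
width: 15.1
grip_force: 40.0
```

Call:
{"op": "arm_command", "data": {
  "steps": [
    {"dx": 0,"dy": 0,"dz": -1,"rx": 0,"ry": 0,"rz": 0,"fingers": 1},
    {"dx": 0,"dy": 0,"dz": -2,"rx": 0,"ry": 0,"rz": 0,"fingers": 1},
    {"dx": 0,"dy": 0,"dz": -3,"rx": 0,"ry": 0,"rz": 0,"fingers": 1},
    {"dx": 0,"dy": 0,"dz": -3,"rx": 0,"ry": 0,"rz": 0,"fingers": 1},
    {"dx": 0,"dy": 0,"dz": -3,"rx": 0,"ry": 0,"rz": 0,"fingers": 1},
    {"dx": 0,"dy": 0,"dz": -3,"rx": 0,"ry": 0,"rz": 0,"fingers": 1},
    {"dx": 0,"dy": 0,"dz": -3,"rx": 0,"ry": 0,"rz": 0,"fingers": 1},
    {"dx": 0,"dy": 0,"dz": -3,"rx": 0,"ry": 0,"rz": 0,"fingers": 1}
  ]
}}

```text
clock: 10.4
tcp_pos: [534.7, 219.7, 250.6]
tcp_rot: [0.503, -3.1, -0.004]
wrist_force: [1.3, -0.3, 0.6]
width: 15.4
grip_force: 40.0
```

```bash
cat >> kin.py <<'E'
def check(p,q,pos0,R0,pos,R,n):
    rv=(R0.inv()*R).as_rotvec()/n;m=[]
    for k in range(1,n+1):
        q2,e=ik(p,np.array(pos0)+(np.array(pos)-pos0)*k/n,R0*Ro.from_rotvec(rv*k),q);m.append((np.abs(q2-q)/np.array([.139,.139,.183,.183,.183,.183])).max());q=q2
        if e>.3: print("ik err",k,e)
    print("speed use",np.round(m,2),"q",q.round(2));return q
E
python3 - <<'E'
from h import *;from kin import *
p=np.load("kin.npy");s=get_state();q=s["joint_positions"];R0=Ro.from_rotvec(s["tcp_rot"]);print(s["tcp_pos"],s["width"],q.round(2))
S=np.array([547.1,-149,80.2]);ez=np.array([-.469,0,.883])
A=np.array([470,-149,250]);RA=fr(90,10)
qa=check(p,q,s["tcp_pos"],R0,A,RA,16)
RB=fr(90,44);tz=RB.apply([0,0,1]);
for k in (60,70,80):
    B=S+k*ez+11*tz;qb=check(p,qa,A,RA,B,RB,16)
C=S+11*tz;check(p,qb,B,RB,C,RB,16)
plan(A,RA,16)
E
```

```text
[534.66833241 219.71877917 250.58930929] 15.359889395270576 [ 0.27  0.3   1.52  0.    1.32 -1.62]
speed use [0.39 0.39 0.38 0.37 0.37 0.36 0.36 0.37 0.37 0.37 0.37 0.37 0.37 0.36
 0.37 0.38] q [-0.51  0.08  1.82  0.1   1.09 -0.55]
speed use [0.33 0.33 0.34 0.34 0.34 0.35 0.42 0.52 0.64 0.8  0.98 1.16 1.29 1.3
 1.2  1.03] q [-0.75  0.35  2.35  1.89  0.52 -2.52]
speed use [0.32 0.33 0.33 0.33 0.33 0.34 0.41 0.5  0.62 0.76 0.93 1.1  1.22 1.26
 1.19 1.05] q [-0.76  0.32  2.35  1.83  0.52 -2.46]
speed use [0.31 0.32 0.32 0.32 0.32 0.34 0.4  0.49 0.59 0.72 0.87 1.03 1.15 1.21
 1.17 1.05] q [-0.77  0.29  2.35  1.76  0.51 -2.4 ]
speed use [0.18 0.18 0.17 0.17 0.16 0.16 0.16 0.15 0.15 0.14 0.14 0.13 0.13 0.12
 0.12 0.11] q [-0.69  0.52  2.34  2.19  0.57 -2.81]
rv/row [-0.0074 -0.0105  0.1179] 0.119 step cm 2.34
[1.11, -2.06, -0.0] [0.86, -2.17, -0.03] [0.6, -2.26, -0.05] [0.33, -2.32, -0.07] [0.05, -2.34, -0.09] [-0.22, -2.33, -0.11] [-0.5, -2.28, -0.12] [-0.76, -2.21, -0.13] [-1.02, -2.1, -0.14] [-1.26, -1.97, -0.14] [-1.48, -1.8, -0.14] [-1.69, -1.62, -0.14] [-1.87, -1.4, -0.13] [-2.02, -1.17, -0.12] [-2.15, -0.93, -0.1] [-2.24, -0.67, -0.09]
```

Call:
{"op": "arm_command", "data": {
  "steps": [
    {"dx": 1.1,"dy": -2.06,"dz": 0,"rx": -0.0074,"ry": -0.0105,"rz": 0.118,"fingers": 1},
    {"dx": 0.86,"dy": -2.17,"dz": 0,"rx": -0.0074,"ry": -0.0105,"rz": 0.118,"fingers": 1},
    {"dx": 0.6,"dy": -2.26,"dz": -0.05,"rx": -0.0074,"ry": -0.0105,"rz": 0.118,"fingers": 1},
    {"dx": 0.33,"dy": -2.3,"dz": -0.1,"rx": -0.0074,"ry": -0.0105,"rz": 0.118,"fingers": 1},
    {"dx": 0.05,"dy": -2.34,"dz": -0.1,"rx": -0.0074,"ry": -0.0105,"rz": 0.118,"fingers": 1},
    {"dx": -0.2,"dy": -2.3,"dz": -0.1,"rx": -0.0074,"ry": -0.0105,"rz": 0.118,"fingers": 1},
    {"dx": -0.5,"dy": -2.3,"dz": -0.1,"rx": -0.0074,"ry": -0.0105,"rz": 0.118,"fingers": 1},
    {"dx": -0.76,"dy": -2.2,"dz": -0.1,"rx": -0.0074,"ry": -0.0105,"rz": 0.118,"fingers": 1}
  ]
}}

```text
clock: 11.07
tcp_pos: [502.2, 34.9, 248.2]
tcp_rot: [0.95, 2.92, 0.109]
wrist_force: [0.2, -0.0, 0.3]
width: 15.0
grip_force: 40.0
```

Call:
{"op": "arm_command", "data": {
  "steps": [
    {"dx": -1.0,"dy": -2.1,"dz": -0.14,"rx": -0.0074,"ry": -0.0105,"rz": 0.118,"fingers": 1},
    {"dx": -1.26,"dy": -1.97,"dz": -0.14,"rx": -0.0074,"ry": -0.0105,"rz": 0.118,"fingers": 1},
    {"dx": -1.48,"dy": -1.8,"dz": -0.14,"rx": -0.0074,"ry": -0.0105,"rz": 0.118,"fingers": 1},
    {"dx": -1.7,"dy": -1.6,"dz": -0.14,"rx": -0.0074,"ry": -0.0105,"rz": 0.118,"fingers": 1},
    {"dx": -1.87,"dy": -1.4,"dz": -0.13,"rx": -0.0074,"ry": -0.0105,"rz": 0.118,"fingers": 1},
    {"dx": -2.0,"dy": -1.2,"dz": -0.12,"rx": -0.0074,"ry": -0.0105,"rz": 0.118,"fingers": 1},
    {"dx": -2.15,"dy": -0.93,"dz": -0.1,"rx": -0.0074,"ry": -0.0105,"rz": 0.118,"fingers": 1},
    {"dx": -2.24,"dy": -0.67,"dz": -0.1,"rx": -0.0074,"ry": -0.0105,"rz": 0.118,"fingers": 1}
  ]
}}

```text
clock: 11.73
tcp_pos: [469.4, -149.1, 248.1]
tcp_rot: [2.137, 2.122, 0.188]
wrist_force: [0.0, -0.1, -0.0]
width: 15.1
grip_force: 40.0
```

Run:
```python
from h import *;from kin import *
p=np.load("kin.npy");s=get_state();q=s["joint_positions"];R0=Ro.from_rotvec(s["tcp_rot"]);print(s["tcp_pos"],s["width"])
S=np.array([547.1,-149,80.2]);ez=np.array([-.469,0,.883])
RB=fr(90,44);tz=RB.apply([0,0,1]);B=S+60*ez+11*tz;print(B)
check(p,q,s["tcp_pos"],R0,B,RB,24);plan(B,RB,24)
```

```text
[ 469.39271775 -149.0802632   248.0599539 ] 15.10946890048212
[ 526.60124208 -149.          125.2672622 ]
speed use [0.2  0.22 0.22 0.22 0.23 0.23 0.23 0.23 0.24 0.27 0.31 0.36 0.42 0.48
 0.56 0.64 0.72 0.8  0.85 0.87 0.86 0.81 0.74 0.66] q [-0.75  0.35  2.35  1.89  0.52 -2.52]
rv/row [-0.0247  0.0001 -0.0003] 0.025 step cm 0.56
[0.0, 0.15, 0.55] [0.0, 0.13, 0.55] [0.0, 0.12, 0.55] [0.0, 0.1, 0.55] [0.0, 0.09, 0.56] [0.0, 0.08, 0.56] [0.0, 0.06, 0.56] [0.0, 0.05, 0.56] [0.0, 0.04, 0.56] [0.0, 0.02, 0.56] [0.0, 0.01, 0.56] [0.0, -0.01, 0.56] [0.0, -0.02, 0.56] [0.0, -0.03, 0.56] [0.0, -0.05, 0.56] [0.0, -0.06, 0.56] [0.0, -0.08, 0.56] [0.0, -0.09, 0.56] [0.0, -0.1, 0.55] [0.0, -0.12, 0.55] [0.0, -0.13, 0.55] [0.0, -0.14, 0.55] [0.0, -0.16, 0.54] [0.0, -0.17, 0.54]
```

Call:
{"op": "arm_command", "data": {
  "steps": [
    {"dx": 0,"dy": 0.15,"dz": 0.55,"rx": -0.0247,"ry": 0,"rz": 0,"fingers": 1},
    {"dx": 0,"dy": 0.13,"dz": 0.55,"rx": -0.0247,"ry": 0,"rz": 0,"fingers": 1},
    {"dx": 0,"dy": 0.12,"dz": 0.55,"rx": -0.0247,"ry": 0,"rz": 0,"fingers": 1},
    {"dx": 0,"dy": 0.1,"dz": 0.55,"rx": -0.0247,"ry": 0,"rz": 0,"fingers": 1},
    {"dx": 0,"dy": 0.09,"dz": 0.56,"rx": -0.0247,"ry": 0,"rz": 0,"fingers": 1},
    {"dx": 0,"dy": 0.08,"dz": 0.56,"rx": -0.0247,"ry": 0,"rz": 0,"fingers": 1},
    {"dx": 0,"dy": 0.06,"dz": 0.56,"rx": -0.0247,"ry": 0,"rz": 0,"fingers": 1},
    {"dx": 0,"dy": 0.05,"dz": 0.56,"rx": -0.0247,"ry": 0,"rz": 0,"fingers": 1}
  ]
}}

```text
clock: 12.4
tcp_pos: [489.0, -148.1, 206.9]
tcp_rot: [2.018, 2.016, 0.381]
wrist_force: [-0.1, 0.5, -0.2]
width: 15.2
grip_force: 40.0
```

Call:
{"op": "arm_command", "data": {
  "steps": [
    {"dx": 0,"dy": 0.04,"dz": 0.56,"rx": -0.0247,"ry": 0,"rz": 0,"fingers": 1},
    {"dx": 0,"dy": 0.02,"dz": 0.56,"rx": -0.0247,"ry": 0,"rz": 0,"fingers": 1},
    {"dx": 0,"dy": 0,"dz": 0.56,"rx": -0.0247,"ry": 0,"rz": 0,"fingers": 1},
    {"dx": 0,"dy": 0,"dz": 0.56,"rx": -0.0247,"ry": 0,"rz": 0,"fingers": 1},
    {"dx": 0,"dy": -0.02,"dz": 0.56,"rx": -0.0247,"ry": 0,"rz": 0,"fingers": 1},
    {"dx": 0,"dy": -0.03,"dz": 0.56,"rx": -0.0247,"ry": 0,"rz": 0,"fingers": 1},
    {"dx": 0,"dy": -0.05,"dz": 0.56,"rx": -0.0247,"ry": 0,"rz": 0,"fingers": 1},
    {"dx": 0,"dy": -0.06,"dz": 0.56,"rx": -0.0247,"ry": 0,"rz": 0,"fingers": 1}
  ]
}}

```text
clock: 13.07
tcp_pos: [508.3, -148.2, 166.4]
tcp_rot: [1.898, 1.896, 0.557]
wrist_force: [0.8, 0.3, -0.9]
width: 15.1
grip_force: 40.0
```

Call:
{"op": "arm_command", "data": {
  "steps": [
    {"dx": 0,"dy": -0.08,"dz": 0.56,"rx": -0.0247,"ry": 0,"rz": 0,"fingers": 1},
    {"dx": 0,"dy": -0.09,"dz": 0.56,"rx": -0.0247,"ry": 0,"rz": 0,"fingers": 1},
    {"dx": 0,"dy": -0.1,"dz": 0.55,"rx": -0.0247,"ry": 0,"rz": 0,"fingers": 1},
    {"dx": 0,"dy": -0.12,"dz": 0.55,"rx": -0.0247,"ry": 0,"rz": 0,"fingers": 1},
    {"dx": 0,"dy": -0.13,"dz": 0.55,"rx": -0.0247,"ry": 0,"rz": 0,"fingers": 1},
    {"dx": 0,"dy": -0.14,"dz": 0.55,"rx": -0.0247,"ry": 0,"rz": 0,"fingers": 1},
    {"dx": 0,"dy": -0.16,"dz": 0.54,"rx": -0.0247,"ry": 0,"rz": 0,"fingers": 1},
    {"dx": 0,"dy": -0.17,"dz": 0.54,"rx": -0.0247,"ry": 0,"rz": 0,"fingers": 1}
  ]
}}

```text
clock: 13.73
tcp_pos: [527.8, -149.0, 125.8]
tcp_rot: [1.77, 1.768, 0.715]
wrist_force: [1.5, -0.3, -0.2]
width: 14.8
grip_force: 40.0
```

```bash
cat >> h.py <<'E'
S=np.array([547.1,-149,80.2]);EX=np.array([.883,0,.469]);EZ=np.array([-.469,0,.883])
def rep(off=11):
    s=get_state();R=Ro.from_rotvec(s["tcp_rot"]);g=s["tcp_pos"]-off*R.apply([0,0,1]);d=g-S
    print("dowel in seat xyz",[round(float(v),1) for v in (EX@d,d[1],EZ@d)],"q",s["joint_positions"].round(2),"F",s["wrist_force"].round(1))
E
python3 - <<'E'
from h import *
rep();RB=fr(90,44)
for k in (60,30):to(S+k*EZ+11*RB.apply([0,0,1]),RB)
i,c=snap("wrist","w6")
cv2.imwrite("pics/w6b.png",cv2.resize(i[:,80:480],None,fx=1.4,fy=1.4))
E
```

```text
dowel in seat xyz [1.3, 0.0, 59.9] q [-0.74  0.35  2.35  1.9   0.52 -2.53] F [ 1.5 -0.3 -0.2]
shift cm [ 0.   -0.13 -0.05] rot tool [ 0.003  0.003 -0.   ] tcp [ 527.8 -149.   125.8] t 13.7333
shift cm [ 0.01 -0.96  2.83] rot tool [ 0.003  0.003 -0.   ] tcp [ 527.8 -149.   125.8] t 13.7333
```

View pics/w6b.png

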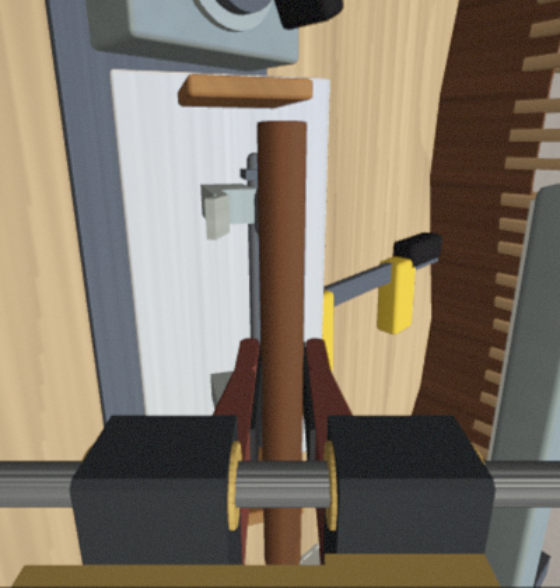

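The view confirms the dowel is straight in the pads, its end at about (281,88). It sits centred over the forks with the lamp clear on the right. Now lowering to the jaw.

Call:
{"op": "arm_command", "data": {
  "steps": [
    {"dx": 0,"dy": -0.24,"dz": 0.5,"rx": 0,"ry": 0,"rz": 0,"fingers": 1},
    {"dx": 0,"dy": -0.24,"dz": 0.6,"rx": 0,"ry": 0,"rz": 0,"fingers": 1},
    {"dx": 0,"dy": -0.2,"dz": 0.6,"rx": 0,"ry": 0,"rz": 0,"fingers": 1},
    {"dx": 0,"dy": -0.17,"dz": 0.6,"rx": 0,"ry": 0,"rz": 0,"fingers": 1},
    {"dx": 0,"dy": -0.14,"dz": 0.5,"rx": 0,"ry": 0,"rz": 0,"fingers": 1},
    {"dx": 0,"dy": -0.08,"dz": 0.4,"rx": 0,"ry": 0,"rz": 0,"fingers": 1},
    {"dx": 0,"dy": 0,"dz": 0,"rx": 0,"ry": 0,"rz": 0,"fingers": 1},
    {"dx": 0,"dy": 0,"dz": 0,"rx": 0,"ry": 0,"rz": 0,"fingers": 1}
  ]
}}

```text
clock: 14.45
tcp_pos: [542.0, -148.4, 94.9]
tcp_rot: [1.772, 1.77, 0.716]
wrist_force: [-0.4, -0.4, -0.3]
width: 15.3
grip_force: 40.0
```

Run:
```python
from h import *
rep();RB=fr(90,44)
for k in (20,10):to(S+k*EZ+11*RB.apply([0,0,1]),RB)
```

```text
dowel in seat xyz [-0.6, 0.6, 26.0] q [-0.71  0.45  2.35  2.09  0.55 -2.71] F [-0.4 -0.4 -0.3]
shift cm [-0.06 -0.11  0.59] rot tool [ 0.     0.001 -0.001] tcp [ 542.  -148.4   94.9] t 14.45
shift cm [-0.06 -0.38  1.55] rot tool [ 0.     0.001 -0.001] tcp [ 542.  -148.4   94.9] t 14.45
```

Call:
{"op": "arm_command", "data": {
  "steps": [
    {"dx": 0,"dy": -0.04,"dz": 0.14,"rx": 0,"ry": 0,"rz": 0,"fingers": 1},
    {"dx": 0,"dy": -0.04,"dz": 0.14,"rx": 0,"ry": 0,"rz": 0,"fingers": 1},
    {"dx": 0,"dy": -0.04,"dz": 0.14,"rx": 0,"ry": 0,"rz": 0,"fingers": 1},
    {"dx": 0,"dy": -0.04,"dz": 0.14,"rx": 0,"ry": 0,"rz": 0,"fingers": 1},
    {"dx": 0,"dy": -0.04,"dz": 0.14,"rx": 0,"ry": 0,"rz": 0,"fingers": 1},
    {"dx": 0,"dy": -0.04,"dz": 0.14,"rx": 0,"ry": 0,"rz": 0,"fingers": 1},
    {"dx": 0,"dy": 0,"dz": 0,"rx": 0,"ry": 0,"rz": 0,"fingers": 1},
    {"dx": 0,"dy": 0,"dz": 0,"rx": 0,"ry": 0,"rz": 0,"fingers": 1}
  ]
}}

```text
clock: 15.12
tcp_pos: [545.0, -147.8, 87.0]
tcp_rot: [1.773, 1.771, 0.715]
wrist_force: [-5.7, 0.5, 3.9]
width: 15.0
grip_force: 40.0
```

Run:
```python
from h import *
rep();s=get_state();F=s["wrist_force"];print("Fx,Fz seat",EX@F,EZ@F,s["moment"].round(2))
```

```text
dowel in seat xyz [-1.6, 1.2, 17.6] q [-0.7   0.48  2.35  2.13  0.56 -2.75] F [-5.7  0.5  3.9]
Fx,Fz seat -3.2278855082172413 6.089100837383915 [0.09 0.51 0.03]
```

Call:
{"op": "arm_command", "data": {
  "steps": [
    {"dx": -0.02,"dy": -0.03,"dz": 0.15,"rx": 0,"ry": 0,"rz": 0,"fingers": 1},
    {"dx": -0.02,"dy": -0.03,"dz": 0.15,"rx": 0,"ry": 0,"rz": 0,"fingers": 1},
    {"dx": -0.02,"dy": -0.03,"dz": 0.15,"rx": 0,"ry": 0,"rz": 0,"fingers": 1},
    {"dx": -0.02,"dy": -0.03,"dz": 0.15,"rx": 0,"ry": 0,"rz": 0,"fingers": 1},
    {"dx": -0.02,"dy": -0.03,"dz": 0.15,"rx": 0,"ry": 0,"rz": 0,"fingers": 1},
    {"dx": -0.02,"dy": -0.03,"dz": 0.15,"rx": 0,"ry": 0,"rz": 0,"fingers": 1},
    {"dx": 0,"dy": 0,"dz": 0,"rx": 0,"ry": 0,"rz": 0,"fingers": 1},
    {"dx": 0,"dy": 0,"dz": 0,"rx": 0,"ry": 0,"rz": 0,"fingers": 1}
  ]
}}

```text
clock: 15.78
tcp_pos: [550.4, -149.3, 78.5]
tcp_rot: [1.774, 1.772, 0.715]
wrist_force: [0.2, 3.3, -3.8]
width: 15.0
grip_force: 40.0
```

Run:
```python
from h import *
rep();s=get_state();F=s["wrist_force"];print("Fx,Fz seat",EX@F,EZ@F,s["moment"].round(2))
```

```text
dowel in seat xyz [-0.9, -0.3, 7.6] q [-0.7   0.51  2.34  2.16  0.57 -2.79] F [ 0.2  3.3 -3.8]
Fx,Fz seat -1.61243991902633 -3.480971204217385 [0.38 1.05 0.43]
```

Call:
{"op": "arm_command", "data": {
  "steps": [
    {"dx": 0,"dy": -0.03,"dz": 0.1,"rx": 0,"ry": 0,"rz": 0,"fingers": 1},
    {"dx": 0,"dy": -0.03,"dz": 0.1,"rx": 0,"ry": 0,"rz": 0,"fingers": 1},
    {"dx": 0,"dy": -0.03,"dz": 0.1,"rx": 0,"ry": 0,"rz": 0,"fingers": 1},
    {"dx": 0,"dy": -0.03,"dz": 0.1,"rx": 0,"ry": 0,"rz": 0,"fingers": 1},
    {"dx": 0,"dy": -0.03,"dz": 0.1,"rx": 0,"ry": 0,"rz": 0,"fingers": 1},
    {"dx": 0,"dy": 0,"dz": 0,"rx": 0,"ry": 0,"rz": 0,"fingers": 1},
    {"dx": 0,"dy": 0,"dz": 0,"rx": 0,"ry": 0,"rz": 0,"fingers": 1},
    {"dx": 0,"dy": 0,"dz": 0,"rx": 0,"ry": 0,"rz": 0,"fingers": 1}
  ]
}}

```text
clock: 16.45
tcp_pos: [553.5, -150.2, 75.0]
tcp_rot: [1.772, 1.768, 0.715]
wrist_force: [-4.5, -0.3, 2.2]
width: 14.5
grip_force: 40.0
```

Run:
```python
from h import *
rep();s=get_state();F=s["wrist_force"];print("Fx,Fz seat",EX@F,EZ@F,s["moment"].round(2))
```

```text
dowel in seat xyz [0.1, -1.1, 3.0] q [-0.69  0.52  2.34  2.19  0.57 -2.81] F [-4.5 -0.3  2.2]
Fx,Fz seat -2.93940111739859 4.062242066659042 [-0.07  0.89 -0.02]
```

Call:
{"op": "arm_command", "data": {
  "steps": [
    {"dx": 0,"dy": -0.03,"dz": 0.08,"rx": 0,"ry": 0,"rz": 0,"fingers": 1},
    {"dx": 0,"dy": -0.03,"dz": 0.08,"rx": 0,"ry": 0,"rz": 0,"fingers": 1},
    {"dx": 0,"dy": -0.03,"dz": 0.08,"rx": 0,"ry": 0,"rz": 0,"fingers": 1},
    {"dx": 0,"dy": 0,"dz": 0,"rx": 0,"ry": 0,"rz": 0,"fingers": 1},
    {"dx": 0,"dy": 0,"dz": 0,"rx": 0,"ry": 0,"rz": 0,"fingers": 1},
    {"dx": 0,"dy": 0,"dz": 0,"rx": 0,"ry": 0,"rz": 0,"fingers": 1},
    {"dx": 0,"dy": 0,"dz": 0,"rx": 0,"ry": 0,"rz": 0,"fingers": 1},
    {"dx": 0,"dy": 0,"dz": 0,"rx": 0,"ry": 0,"rz": 0,"fingers": 1}
  ]
}}

```text
clock: 17.12
tcp_pos: [554.2, -150.1, 74.7]
tcp_rot: [1.772, 1.764, 0.717]
wrist_force: [-22.7, -2.2, 27.3]
width: 14.8
grip_force: 40.0
```

Run:
```python
from h import *
rep();s=get_state();F=s["wrist_force"];print("Fx,Fz seat",EX@F,EZ@F,s["moment"].round(2))
```

```text
dowel in seat xyz [0.6, -1.1, 2.4] q [-0.69  0.52  2.34  2.2   0.58 -2.82] F [-22.7  -2.2  27.3]
Fx,Fz seat -7.247414386555276 34.71740908559159 [-0.41 -0.03 -0.35]
```

Force rose to 35 N with the dowel on the fork floor after passing the jaw's crest. I'll release and back off.

Call:
{"op": "arm_command", "data": {
  "steps": [
    {"dx": 0,"dy": 0.05,"dz": -0.15,"rx": 0,"ry": 0,"rz": 0,"fingers": 0.7},
    {"dx": 0,"dy": 0,"dz": 0,"rx": 0,"ry": 0,"rz": 0,"fingers": 0.7},
    {"dx": 0,"dy": 0,"dz": 0,"rx": 0,"ry": 0,"rz": 0,"fingers": 0.7},
    {"dx": 0,"dy": 0,"dz": 0,"rx": 0,"ry": 0,"rz": 0,"fingers": 0.7},
    {"dx": 0,"dy": 0,"dz": -0.8,"rx": 0,"ry": 0,"rz": 0,"fingers": 0.7},
    {"dx": 0,"dy": 0,"dz": -0.8,"rx": 0,"ry": 0,"rz": 0,"fingers": 0.7},
    {"dx": 0,"dy": 0,"dz": -0.8,"rx": 0,"ry": 0,"rz": 0,"fingers": 0.7},
    {"dx": 0,"dy": 0,"dz": -0.8,"rx": 0,"ry": 0,"rz": 0,"fingers": 0.7}
  ]
}}

```text
clock: 17.78
tcp_pos: [531.6, -149.8, 96.8]
tcp_rot: [1.772, 1.77, 0.716]
wrist_force: [-0.6, -0.9, -1.2]
width: 26.4
grip_force: 0.0
```

Run:
```python
from h import *;from kin import *
rep();p=np.load("kin.npy");s=get_state();q=s["joint_positions"];R0=Ro.from_rotvec(s["tcp_rot"]);print(s["width"])
A=np.array([475,-149,215]);RA=fr(90,27)
for n in (8,16):check(p,q,s["tcp_pos"],R0,A,RA,n)
plan(A,RA,16)
```

```text
dowel in seat xyz [-9.0, -0.8, 32.5] q [-0.74  0.45  2.37  2.07  0.56 -2.72] F [-0.6 -0.9 -1.2]
26.37028855771184
speed use [1.17 1.4  1.6  1.58 1.35 1.06 0.8  0.61] q [-0.66  0.04  2.09  0.46  0.69 -0.97]
speed use [0.58 0.59 0.67 0.73 0.79 0.81 0.81 0.77 0.71 0.64 0.56 0.49 0.43 0.37
 0.32 0.28] q [-0.66  0.04  2.09  0.46  0.69 -0.97]
rv/row [ 0.0186  0.     -0.0001] 0.019 step cm 0.82
[0.0, 0.26, -0.78] [0.0, 0.24, -0.78] [0.0, 0.23, -0.79] [0.0, 0.22, -0.79] [0.0, 0.2, -0.79] [0.0, 0.19, -0.8] [0.0, 0.17, -0.8] [0.0, 0.16, -0.8] [0.0, 0.14, -0.81] [0.0, 0.13, -0.81] [0.0, 0.11, -0.81] [0.0, 0.1, -0.81] [0.0, 0.08, -0.82] [0.0, 0.07, -0.82] [0.0, 0.05, -0.82] [0.0, 0.04, -0.82]
```

Call:
{"op": "arm_command", "data": {
  "steps": [
    {"dx": 0,"dy": 0.26,"dz": -0.78,"rx": 0.0186,"ry": 0,"rz": 0,"fingers": 0.7},
    {"dx": 0,"dy": 0.24,"dz": -0.78,"rx": 0.0186,"ry": 0,"rz": 0,"fingers": 0.7},
    {"dx": 0,"dy": 0.23,"dz": -0.79,"rx": 0.0186,"ry": 0,"rz": 0,"fingers": 0.7},
    {"dx": 0,"dy": 0.22,"dz": -0.79,"rx": 0.0186,"ry": 0,"rz": 0,"fingers": 0.7},
    {"dx": 0,"dy": 0.2,"dz": -0.79,"rx": 0.0186,"ry": 0,"rz": 0,"fingers": 0.7},
    {"dx": 0,"dy": 0.19,"dz": -0.8,"rx": 0.0186,"ry": 0,"rz": 0,"fingers": 0.7},
    {"dx": 0,"dy": 0.17,"dz": -0.8,"rx": 0.0186,"ry": 0,"rz": 0,"fingers": 0.7},
    {"dx": 0,"dy": 0.16,"dz": -0.8,"rx": 0.0186,"ry": 0,"rz": 0,"fingers": 0.7}
  ]
}}

```text
clock: 18.45
tcp_pos: [503.1, -149.5, 156.1]
tcp_rot: [1.869, 1.867, 0.596]
wrist_force: [-0.2, -0.0, -0.2]
width: 26.2
grip_force: 0.0
```

Call:
{"op": "arm_command", "data": {
  "steps": [
    {"dx": 0,"dy": 0.14,"dz": -0.81,"rx": 0.0186,"ry": 0,"rz": 0,"fingers": 0.7},
    {"dx": 0,"dy": 0.13,"dz": -0.81,"rx": 0.0186,"ry": 0,"rz": 0,"fingers": 0.7},
    {"dx": 0,"dy": 0.11,"dz": -0.81,"rx": 0.0186,"ry": 0,"rz": 0,"fingers": 0.7},
    {"dx": 0,"dy": 0.1,"dz": -0.81,"rx": 0.0186,"ry": 0,"rz": 0,"fingers": 0.7},
    {"dx": 0,"dy": 0.08,"dz": -0.82,"rx": 0.0186,"ry": 0,"rz": 0,"fingers": 0.7},
    {"dx": 0,"dy": 0.07,"dz": -0.82,"rx": 0.0186,"ry": 0,"rz": 0,"fingers": 0.7},
    {"dx": 0,"dy": 0.05,"dz": -0.82,"rx": 0.0186,"ry": 0,"rz": 0,"fingers": 0.7},
    {"dx": 0,"dy": 0.04,"dz": -0.82,"rx": 0.0186,"ry": 0,"rz": 0,"fingers": 0.7}
  ]
}}

```text
clock: 19.12
tcp_pos: [474.6, -149.3, 215.3]
tcp_rot: [1.962, 1.96, 0.468]
wrist_force: [0.4, -0.8, 0.3]
width: 26.2
grip_force: 0.0
```

Run:
```python
from h import *
i,c=snap("wrist","w7");s=get_state();print(s["tcp_pos"].round(1))
cv2.imwrite("pics/w7b.png",cv2.resize(i[:300,130:430],None,fx=2,fy=2,interpolation=cv2.INTER_CUBIC))
for n,y in (("+",90),("-",-90)): print(n,proj(c,S+y*np.array([0,1,0])))
print(proj(c,S+55*np.array([0,1,0])+9*EX+11.5*EZ))
```

```text
[ 475.5 -150.   217. ]
+ [284.94170697  94.94362039]
- [284.53751177 268.49758048]
[294.48233122 134.7266188 ]
```

View pics/w7b.png

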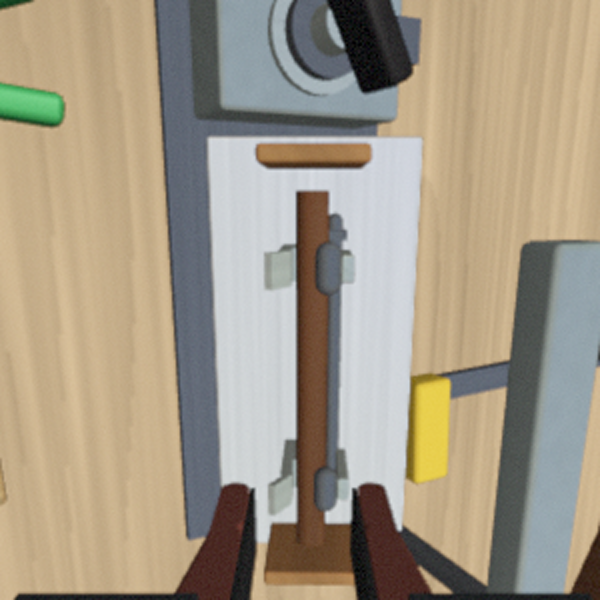

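The dowel lies in both forks between the cheeks. The +y roller is at full-image (294.5,134), within 1 px of its predicted shut position (294.5,134.7), so the jaw is closed. Next, the knob.

Run:
```python
from h import *;from kin import *
p=np.load("kin.npy");s=get_state();q=s["joint_positions"];R0=Ro.from_rotvec(s["tcp_rot"])
A=np.array([563,12,190]);RA=fr(118,0)
check(p,q,s["tcp_pos"],R0,A,RA,16);plan(A,RA,16)
i5,c5=load("w5");m=((i5.max(2)<60)).astype(np.uint8);m[:40]=0;m[125:]=0;m[:,:260]=0;m[:,316:]=0
for k in cv2.findContours(m,cv2.RETR_EXTERNAL,cv2.CHAIN_APPROX_NONE)[0]:
    if cv2.contourArea(k)>200: b=cv2.boxPoints(cv2.minAreaRect(k)).round(1);print(b.tolist(),[onz(c5,x,z)[:2].round(1).tolist() for x in b for z in (92,106)])
```

```text
speed use [0.34 0.31 0.3  0.29 0.28 0.27 0.26 0.25 0.24 0.24 0.23 0.22 0.21 0.2
 0.2  0.2 ] q [-0.1   0.34  1.63 -0.    1.17 -0.59]
rv/row [ 0.0288  0.0073 -0.03  ] 0.042 step cm 1.16
[1.01, 0.41, 0.4] [1.0, 0.45, 0.39] [0.98, 0.49, 0.39] [0.96, 0.53, 0.38] [0.94, 0.57, 0.37] [0.92, 0.61, 0.36] [0.9, 0.65, 0.35] [0.88, 0.68, 0.33] [0.86, 0.72, 0.32] [0.83, 0.75, 0.31] [0.81, 0.79, 0.29] [0.78, 0.82, 0.27] [0.75, 0.85, 0.25] [0.72, 0.88, 0.23] [0.7, 0.91, 0.21] [0.67, 0.93, 0.19] 
[[270.29998779296875, 59.099998474121094], [295.0, 48.599998474121094], [319.29998779296875, 105.4000015258789], [294.70001220703125, 116.0]] [[540.6, 33.8], [533.9, 31.9], [567.9, 45.3], [560.0, 42.9], [600.0, -8.9], [590.7, -8.8], [569.4, -19.9], [561.5, -19.4]]
```

Call:
{"op": "arm_command", "data": {
  "steps": [
    {"dx": 1.0,"dy": 0.41,"dz": 0.4,"rx": 0.0288,"ry": 0.0073,"rz": -0.03,"fingers": 0.7},
    {"dx": 1.0,"dy": 0.45,"dz": 0.4,"rx": 0.0288,"ry": 0.0073,"rz": -0.03,"fingers": 0.7},
    {"dx": 1.0,"dy": 0.49,"dz": 0.4,"rx": 0.0288,"ry": 0.0073,"rz": -0.03,"fingers": 0.7},
    {"dx": 0.96,"dy": 0.53,"dz": 0.4,"rx": 0.0288,"ry": 0.0073,"rz": -0.03,"fingers": 0.7},
    {"dx": 0.94,"dy": 0.57,"dz": 0.37,"rx": 0.0288,"ry": 0.0073,"rz": -0.03,"fingers": 0.7},
    {"dx": 0.92,"dy": 0.61,"dz": 0.36,"rx": 0.0288,"ry": 0.0073,"rz": -0.03,"fingers": 0.7},
    {"dx": 0.9,"dy": 0.65,"dz": 0.35,"rx": 0.0288,"ry": 0.0073,"rz": -0.03,"fingers": 0.7},
    {"dx": 0.88,"dy": 0.68,"dz": 0.33,"rx": 0.0288,"ry": 0.0073,"rz": -0.03,"fingers": 0.7}
  ]
}}

```text
clock: 19.83
tcp_pos: [518.9, -67.5, 200.5]
tcp_rot: [1.821, 2.342, 0.249]
wrist_force: [-0.5, 0.4, -0.4]
width: 26.9
grip_force: 0.0
```

Run:
```python
from h import *
i,c=snap("wrist","w8");s=get_state();print(s["tcp_pos"].round(1))
print(proj(c,[565,12,106]),proj(c,[565,12,78]))
u,v=proj(c,[565,12,100]).astype(int);x0,y0=max(u-60,0),max(v-60,0)
g=i[y0:v+60,x0:u+60];cv2.imwrite("pics/w8b.png",cv2.resize(g,None,fx=5,fy=5,interpolation=cv2.INTER_CUBIC));print(x0,y0,g.shape)
```

```text
[520.7 -66.6 200.7]
[331.78028094 122.4607719 ] [319.89246221 119.60479639]
269 61 (120, 120, 3)
```

View pics/w8b.png

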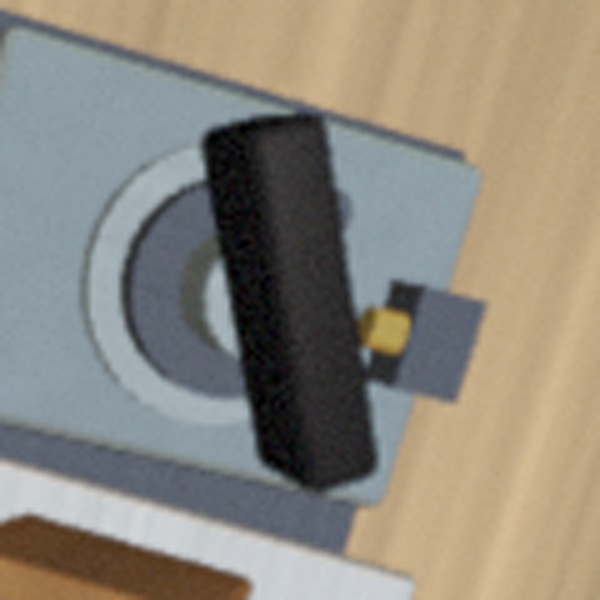

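The close-up shows the bar's top face from crop (291,122) to (346,478). Its centre is at full-image (332.6,121), within about 1 mm of the estimate.

Run:
```python
from h import *;from kin import *
i,c=load("w8")
a,b=[onz(c,(269+x/5,61+y/5),106) for x,y in ((291,122),(346,478))];print(a,b,(a+b)/2,np.degrees(np.arctan2(*(a-b)[[1,0]])))
i5,c5=load("w5");print(tri((c,(332.6,121)),(c5,proj(c5,(a+b)/2))))
h=np.degrees(np.arctan2(*(a-b)[[1,0]]));m=(a+b)/2
plan([m[0],m[1],150],fr(h,0),8)
```

```text
[552.89913564  37.69569882 106.        ] [579.0099762  -13.24215682 106.        ] [565.95455592  12.226771   106.        ] 117.1397624547283
(array([565.05739806,  12.69021539, 107.16805853]), [0.6, 0.6])
rv/row [ 0.0287  0.0066 -0.0277] 0.04 step cm 1.3
[0.83, 0.63, 0.78] [0.81, 0.67, 0.77] [0.79, 0.72, 0.75] [0.76, 0.76, 0.73] [0.73, 0.8, 0.72] [0.71, 0.84, 0.7] [0.68, 0.88, 0.68] [0.65, 0.92, 0.66]
```

Call:
{"op": "arm_command", "data": {
  "steps": [
    {"dx": 0.83,"dy": 0.63,"dz": 0.78,"rx": 0.0287,"ry": 0.0066,"rz": -0.0277,"fingers": 0.5},
    {"dx": 0.8,"dy": 0.67,"dz": 0.77,"rx": 0.0287,"ry": 0.0066,"rz": -0.0277,"fingers": 0.5},
    {"dx": 0.8,"dy": 0.72,"dz": 0.75,"rx": 0.0287,"ry": 0.0066,"rz": -0.0277,"fingers": 0.5},
    {"dx": 0.76,"dy": 0.76,"dz": 0.73,"rx": 0.0287,"ry": 0.0066,"rz": -0.0277,"fingers": 0.5},
    {"dx": 0.73,"dy": 0.8,"dz": 0.72,"rx": 0.0287,"ry": 0.0066,"rz": -0.0277,"fingers": 0.5},
    {"dx": 0.7,"dy": 0.84,"dz": 0.7,"rx": 0.0287,"ry": 0.0066,"rz": -0.0277,"fingers": 0.5},
    {"dx": 0.68,"dy": 0.88,"dz": 0.68,"rx": 0.0287,"ry": 0.0066,"rz": -0.0277,"fingers": 0.5},
    {"dx": 0.65,"dy": 0.92,"dz": 0.66,"rx": 0.0287,"ry": 0.0066,"rz": -0.0277,"fingers": 0.5}
  ]
}}

```text
clock: 20.55
tcp_pos: [564.4, 10.7, 149.3]
tcp_rot: [-1.642, -2.678, 0.0]
wrist_force: [-0.1, 0.3, -0.3]
width: 44.3
grip_force: 0.0
```

Run:
```python
from h import *
to([565.5,12.4,75],fr(117.3,0))
```

```text
shift cm [0.1  0.17 7.43] rot tool [-0.    -0.    -0.006] tcp [564.4  10.7 149.3] t 20.55
```

Call:
{"op": "arm_command", "data": {
  "steps": [
    {"dx": 0.1,"dy": 0.17,"dz": 1.5,"rx": 0,"ry": 0,"rz": 0,"fingers": 0.5},
    {"dx": 0,"dy": 0,"dz": 1.5,"rx": 0,"ry": 0,"rz": 0,"fingers": 0.5},
    {"dx": 0,"dy": 0,"dz": 1.5,"rx": 0,"ry": 0,"rz": 0,"fingers": 0.5},
    {"dx": 0,"dy": 0,"dz": 1.5,"rx": 0,"ry": 0,"rz": 0,"fingers": 0.5},
    {"dx": 0,"dy": 0,"dz": 1,"rx": 0,"ry": 0,"rz": 0,"fingers": 0.5},
    {"dx": 0,"dy": 0,"dz": 0.4,"rx": 0,"ry": 0,"rz": 0,"fingers": 0.5},
    {"dx": 0,"dy": 0,"dz": 0,"rx": 0,"ry": 0,"rz": 0,"fingers": 0.5},
    {"dx": 0,"dy": 0,"dz": 0,"rx": 0,"ry": 0,"rz": 0,"fingers": 0.5}
  ]
}}

```text
clock: 21.22
tcp_pos: [565.8, 11.5, 76.4]
tcp_rot: [1.643, 2.675, 0.0]
wrist_force: [0.4, -0.3, 0.5]
width: 43.8
grip_force: 0.0
```

Call:
{"op": "arm_command", "data": {
  "steps": [
    {"dx": 0,"dy": 0,"dz": 0,"rx": 0,"ry": 0,"rz": 0,"fingers": 0.7},
    {"dx": 0,"dy": 0,"dz": 0,"rx": 0,"ry": 0,"rz": 0,"fingers": 1},
    {"dx": 0,"dy": 0,"dz": 0,"rx": 0,"ry": 0,"rz": 0,"fingers": 1},
    {"dx": 0,"dy": 0,"dz": 0,"rx": 0,"ry": 0,"rz": 0,"fingers": 1},
    {"dx": 0,"dy": 0,"dz": 0,"rx": 0,"ry": 0,"rz": 0,"fingers": 1},
    {"dx": 0,"dy": 0,"dz": 0,"rx": 0,"ry": 0,"rz": 0,"fingers": 1},
    {"dx": 0,"dy": 0,"dz": 0,"rx": 0,"ry": 0,"rz": 0,"fingers": 1},
    {"dx": 0,"dy": 0,"dz": 0,"rx": 0,"ry": 0,"rz": 0,"fingers": 1}
  ],
  "newtons": 30
}}

```text
clock: 21.88
tcp_pos: [565.7, 11.3, 76.8]
tcp_rot: [1.643, 2.675, -0.0]
wrist_force: [-2.7, -2.3, 5.9]
width: 20.4
grip_force: 30.0
```

Run:
```python
from h import *
s=get_state();print(s["moment"],s["wrist_force"],s["width"]);to([565.5,12.4,75],fr(117.3,0))
```

```text
[-0.32964065  0.41610756 -0.02634333] [-2.70258426 -2.28208182  5.85326958] 20.432733752027822
shift cm [0.1  0.03 0.18] rot tool [ 0.001  0.002 -0.007] tcp [565.7  11.3  76.8] t 21.8833
```

Call:
{"op": "arm_command", "data": {
  "steps": [
    {"dx": 0,"dy": 0,"dz": 0,"rx": 0,"ry": 0,"rz": 0,"fingers": 0.6},
    {"dx": 0,"dy": 0,"dz": 0,"rx": 0,"ry": 0,"rz": 0,"fingers": 0.6},
    {"dx": 0.1,"dy": 0,"dz": -0.8,"rx": 0,"ry": 0,"rz": 0,"fingers": 0.6},
    {"dx": 0,"dy": 0,"dz": 0,"rx": 0,"ry": 0,"rz": 0,"fingers": 1},
    {"dx": 0,"dy": 0,"dz": 0,"rx": 0,"ry": 0,"rz": 0,"fingers": 1},
    {"dx": 0,"dy": 0,"dz": 0,"rx": 0,"ry": 0,"rz": 0,"fingers": 1},
    {"dx": 0,"dy": 0,"dz": 0,"rx": 0,"ry": 0,"rz": 0,"fingers": 1},
    {"dx": 0,"dy": 0,"dz": 0,"rx": 0,"ry": 0,"rz": 0,"fingers": 1}
  ],
  "newtons": 30
}}

```text
clock: 22.55
tcp_pos: [565.2, 12.4, 84.4]
tcp_rot: [1.643, 2.675, -0.0]
wrist_force: [-1.6, 0.0, 2.0]
width: 14.1
grip_force: 30.0
```

Run:
```python
from h import *
s=get_state();print(s["moment"],s["wrist_force"],s["width"],s["grip_force"])
```

```text
[-0.11811375  0.19066603  0.01817154] [-1.62139207  0.03294072  2.04605894] 14.116668602773323 29.972146153450012
```

The regrip reads 14.1 mm, so the fingers are now on the bar itself. The lower attempt had caught the hub below it. Turning clockwise now.

Call:
{"op": "arm_command", "data": {
  "steps": [
    {"dx": 0,"dy": 0,"dz": 0,"rx": 0,"ry": 0,"rz": 0.1,"fingers": 1},
    {"dx": 0,"dy": 0,"dz": 0,"rx": 0,"ry": 0,"rz": 0.1,"fingers": 1},
    {"dx": 0,"dy": 0,"dz": 0,"rx": 0,"ry": 0,"rz": 0.1,"fingers": 1},
    {"dx": 0,"dy": 0,"dz": 0,"rx": 0,"ry": 0,"rz": 0.1,"fingers": 1},
    {"dx": 0,"dy": 0,"dz": 0,"rx": 0,"ry": 0,"rz": 0.1,"fingers": 1},
    {"dx": 0,"dy": 0,"dz": 0,"rx": 0,"ry": 0,"rz": 0.1,"fingers": 1},
    {"dx": 0,"dy": 0,"dz": 0,"rx": 0,"ry": 0,"rz": 0,"fingers": 1},
    {"dx": 0,"dy": 0,"dz": 0,"rx": 0,"ry": 0,"rz": 0,"fingers": 1}
  ],
  "newtons": 45
}}

```text
clock: 23.22
tcp_pos: [565.8, 12.5, 84.4]
tcp_rot: [2.357, 2.073, 0.002]
wrist_force: [1.7, 0.4, -0.7]
width: 13.8
grip_force: 45.0
```

```bash
cat >> h.py <<'E'
def kn():
    s=get_state();x=Ro.from_rotvec(s["tcp_rot"]).apply([1,0,0]);print("heading",np.degrees(np.arctan2(x[1],x[0])).round(1),"M",s["moment"].round(2),"F",s["wrist_force"].round(1),s["width"].round(1),s["tcp_pos"].round(1))
E
python3 -c "from h import *;kn()"
```

```text
Traceback (most recent call last):
  File "h.py", line 59, in kn
    s=get_state();x=Ro.from_rotvec(s["tcp_rot"]).apply([1,0,0]);print("heading",np.degrees(np.arctan2(x[1],x[0])).round(1),"M",s["moment"].round(2),"F",s["wrist_force"].round(1),s["width"].round(1),s["tcp_pos"].round(1))
                                                                                                                                                                                  ^^^^^^^^^^^^^^^^
AttributeError: 'float' object has no attribute 'round'
```

Call:
{"op": "arm_command", "data": {
  "steps": [
    {"dx": 0,"dy": 0,"dz": 0,"rx": 0,"ry": 0,"rz": 0.1,"fingers": 1},
    {"dx": 0,"dy": 0,"dz": 0,"rx": 0,"ry": 0,"rz": 0.1,"fingers": 1},
    {"dx": 0,"dy": 0,"dz": 0,"rx": 0,"ry": 0,"rz": 0,"fingers": 1},
    {"dx": 0,"dy": 0,"dz": 0,"rx": 0,"ry": 0,"rz": 0,"fingers": 1},
    {"dx": 0,"dy": 0,"dz": 0,"rx": 0,"ry": 0,"rz": 0,"fingers": 1},
    {"dx": 0,"dy": 0,"dz": 0,"rx": 0,"ry": 0,"rz": 0,"fingers": 1},
    {"dx": 0,"dy": 0,"dz": 0,"rx": 0,"ry": 0,"rz": 0,"fingers": 1},
    {"dx": 0,"dy": 0,"dz": 0,"rx": 0,"ry": 0,"rz": 0,"fingers": 1}
  ]
}}

```text
clock: 23.88
tcp_pos: [566.0, 12.5, 84.4]
tcp_rot: [2.554, 1.825, 0.003]
wrist_force: [4.9, 0.1, -6.3]
width: 13.8
grip_force: 45.0
```

```bash
python3 -c "from h import *;kn()"
```

```text
Traceback (most recent call last):
  File "h.py", line 59, in kn
    s=get_state();x=Ro.from_rotvec(s["tcp_rot"]).apply([1,0,0]);print("heading",np.degrees(np.arctan2(x[1],x[0])).round(1),"M",s["moment"].round(2),"F",s["wrist_force"].round(1),s["width"].round(1),s["tcp_pos"].round(1))
                                                                                                                                                                                  ^^^^^^^^^^^^^^^^
AttributeError: 'float' object has no attribute 'round'
```

```bash
sed -i 's/s\["width"\].round(1),s\["tcp_pos"\]/round(s["width"],1),s["tcp_pos"]/' h.py; python3 -c "from h import *;kn()"
```

```text
heading 71.1 M [ 0.01 -0.86  0.13] F [ 4.9  0.1 -6.3] 13.8 [566.   12.5  84.4]
```

Call:
{"op": "arm_command", "data": {
  "steps": [
    {"dx": 0,"dy": 0,"dz": 0,"rx": 0,"ry": 0,"rz": 0.07,"fingers": 1},
    {"dx": 0,"dy": 0,"dz": 0,"rx": 0,"ry": 0,"rz": 0.07,"fingers": 1},
    {"dx": 0,"dy": 0,"dz": 0,"rx": 0,"ry": 0,"rz": 0,"fingers": 1},
    {"dx": 0,"dy": 0,"dz": 0,"rx": 0,"ry": 0,"rz": 0,"fingers": 1},
    {"dx": 0,"dy": 0,"dz": 0,"rx": 0,"ry": 0,"rz": 0,"fingers": 1},
    {"dx": 0,"dy": 0,"dz": 0,"rx": 0,"ry": 0,"rz": 0,"fingers": 1},
    {"dx": 0,"dy": 0,"dz": 0,"rx": 0,"ry": 0,"rz": 0,"fingers": 1},
    {"dx": 0,"dy": 0,"dz": 0,"rx": 0,"ry": 0,"rz": 0,"fingers": 1}
  ]
}}

```text
clock: 24.55
tcp_pos: [566.1, 12.3, 84.4]
tcp_rot: [2.675, 1.642, 0.004]
wrist_force: [5.0, 0.3, -1.7]
width: 13.7
grip_force: 45.0
```

```bash
python3 -c "from h import *;kn()"
```

```text
heading 63.1 M [-0.09 -0.82 -0.03] F [ 5.   0.3 -1.7] 13.7 [566.1  12.3  84.4]
```

Call:
{"op": "arm_command", "data": {
  "steps": [
    {"dx": 0,"dy": 0,"dz": 0,"rx": 0,"ry": 0,"rz": 0.06,"fingers": 1},
    {"dx": 0,"dy": 0,"dz": 0,"rx": 0,"ry": 0,"rz": 0.06,"fingers": 1},
    {"dx": 0,"dy": 0,"dz": 0,"rx": 0,"ry": 0,"rz": 0,"fingers": 1},
    {"dx": 0,"dy": 0,"dz": 0,"rx": 0,"ry": 0,"rz": 0,"fingers": 1},
    {"dx": 0,"dy": 0,"dz": 0,"rx": 0,"ry": 0,"rz": 0,"fingers": 1},
    {"dx": 0,"dy": 0,"dz": 0,"rx": 0,"ry": 0,"rz": 0,"fingers": 1},
    {"dx": 0,"dy": 0,"dz": 0,"rx": 0,"ry": 0,"rz": 0,"fingers": 1},
    {"dx": 0,"dy": 0,"dz": 0,"rx": 0,"ry": 0,"rz": 0,"fingers": 1}
  ]
}}

```text
clock: 25.22
tcp_pos: [566.2, 12.3, 84.4]
tcp_rot: [2.769, 1.478, 0.004]
wrist_force: [4.6, 0.9, -2.5]
width: 13.8
grip_force: 45.0
```

```bash
python3 -c "from h import *;kn()"
```

```text
heading 56.2 M [-0.07 -0.73 -0.14] F [ 4.6  0.9 -2.5] 13.8 [566.2  12.3  84.4]
```

Call:
{"op": "arm_command", "data": {
  "steps": [
    {"dx": 0,"dy": 0,"dz": 0,"rx": 0,"ry": 0,"rz": 0.06,"fingers": 1},
    {"dx": 0,"dy": 0,"dz": 0,"rx": 0,"ry": 0,"rz": 0.04,"fingers": 1},
    {"dx": 0,"dy": 0,"dz": 0,"rx": 0,"ry": 0,"rz": 0,"fingers": 1},
    {"dx": 0,"dy": 0,"dz": 0,"rx": 0,"ry": 0,"rz": 0,"fingers": 1},
    {"dx": 0,"dy": 0,"dz": 0,"rx": 0,"ry": 0,"rz": 0,"fingers": 1},
    {"dx": 0,"dy": 0,"dz": 0,"rx": 0,"ry": 0,"rz": 0,"fingers": 1},
    {"dx": 0,"dy": 0,"dz": 0,"rx": 0,"ry": 0,"rz": 0,"fingers": 1},
    {"dx": 0,"dy": 0,"dz": 0,"rx": 0,"ry": 0,"rz": 0,"fingers": 1}
  ]
}}

```text
clock: 25.88
tcp_pos: [566.4, 12.2, 84.4]
tcp_rot: [2.839, 1.339, 0.004]
wrist_force: [5.8, -0.4, -3.2]
width: 13.9
grip_force: 45.0
```

```bash
python3 -c "from h import *;kn()"
```

```text
heading 50.5 M [-0.08 -0.87  0.11] F [ 5.8 -0.4 -3.2] 13.9 [566.4  12.2  84.4]
```

Call:
{"op": "arm_command", "data": {
  "steps": [
    {"dx": 0,"dy": 0,"dz": 0,"rx": 0,"ry": 0,"rz": 0.05,"fingers": 1},
    {"dx": 0,"dy": 0,"dz": 0,"rx": 0,"ry": 0,"rz": 0,"fingers": 1},
    {"dx": 0,"dy": 0,"dz": 0,"rx": 0,"ry": 0,"rz": 0,"fingers": 1},
    {"dx": 0,"dy": 0,"dz": 0,"rx": 0,"ry": 0,"rz": 0,"fingers": 1},
    {"dx": 0,"dy": 0,"dz": 0,"rx": 0,"ry": 0,"rz": 0,"fingers": 1},
    {"dx": 0,"dy": 0,"dz": 0,"rx": 0,"ry": 0,"rz": 0,"fingers": 1},
    {"dx": 0,"dy": 0,"dz": 0,"rx": 0,"ry": 0,"rz": 0,"fingers": 1},
    {"dx": 0,"dy": 0,"dz": 0,"rx": 0,"ry": 0,"rz": 0,"fingers": 1}
  ]
}}

```text
clock: 26.55
tcp_pos: [566.4, 12.2, 84.4]
tcp_rot: [2.87, 1.27, 0.004]
wrist_force: [5.7, 0.4, -4.3]
width: 14.0
grip_force: 45.8
```

```bash
python3 -c "from h import *;kn()"
```

```text
heading 47.8 M [-0.03 -0.91  0.91] F [ 5.7  0.4 -4.3] 14.0 [566.4  12.2  84.4]
```

Call:
{"op": "arm_command", "data": {
  "steps": [
    {"dx": 0,"dy": 0,"dz": 0,"rx": 0,"ry": 0,"rz": -0.04,"fingers": 0.6},
    {"dx": 0,"dy": 0,"dz": 0,"rx": 0,"ry": 0,"rz": 0,"fingers": 0.6},
    {"dx": 0,"dy": 0,"dz": 0,"rx": 0,"ry": 0,"rz": 0,"fingers": 0.6},
    {"dx": 0,"dy": 0,"dz": -1,"rx": 0,"ry": 0,"rz": 0,"fingers": 0.6},
    {"dx": 0,"dy": 0,"dz": -2.5,"rx": 0,"ry": 0,"rz": 0,"fingers": 0.6},
    {"dx": 0,"dy": 0,"dz": -3.5,"rx": 0,"ry": 0,"rz": 0,"fingers": 0.6},
    {"dx": 0,"dy": 0,"dz": -3.5,"rx": 0,"ry": 0,"rz": 0,"fingers": 0.6},
    {"dx": 0,"dy": 0,"dz": -3.5,"rx": 0,"ry": 0,"rz": 0,"fingers": 0.6}
  ]
}}

```text
clock: 27.22
tcp_pos: [563.9, 12.7, 226.2]
tcp_rot: [2.848, 1.323, -0.0]
wrist_force: [1.0, 0.1, -0.8]
width: 35.3
grip_force: 0.0
```

Call:
{"op": "arm_command", "data": {
  "steps": [
    {"dx": -2.5,"dy": -2.5,"dz": 0,"rx": 0,"ry": 0,"rz": 0,"fingers": 0.6},
    {"dx": -2.5,"dy": -2.5,"dz": 0,"rx": 0,"ry": 0,"rz": 0,"fingers": 0.6},
    {"dx": -2.5,"dy": -2.5,"dz": 0,"rx": 0,"ry": 0,"rz": 0,"fingers": 0.6},
    {"dx": -2.5,"dy": 0,"dz": 0,"rx": 0,"ry": 0,"rz": 0,"fingers": 0.6},
    {"dx": 0,"dy": 0,"dz": 0,"rx": 0,"ry": 0,"rz": 0,"fingers": 0.6},
    {"dx": 0,"dy": 0,"dz": 0,"rx": 0,"ry": 0,"rz": 0,"fingers": 0.6},
    {"dx": 0,"dy": 0,"dz": 0,"rx": 0,"ry": 0,"rz": 0,"fingers": 0.6},
    {"dx": 0,"dy": 0,"dz": 0,"rx": 0,"ry": 0,"rz": 0,"fingers": 0.6}
  ]
}}

```text
clock: 27.88
tcp_pos: [444.3, -15.3, 224.5]
tcp_rot: [2.847, 1.323, 0.003]
wrist_force: [1.0, -0.6, -0.6]
width: 34.9
grip_force: 0.0
```

Run:
```python
from h import *
i,c=snap("wrist","w9");kn()
u,v=proj(c,[565.5,12.4,106]).astype(int);print(u,v)
m=np.zeros(i.shape[:2],np.uint8);m[max(v-45,0):v+45,max(u-45,0):u+45]=1;m&=(i.max(2)<65).astype(np.uint8)
k=max(cv2.findContours(m,cv2.RETR_EXTERNAL,cv2.CHAIN_APPROX_NONE)[0],key=cv2.contourArea)
vx,vy,x0,y0=cv2.fitLine(k,cv2.DIST_L2,0,.01,.01).ravel()
a=onz(c,(x0-20*vx,y0-20*vy),100);b=onz(c,(x0+20*vx,y0+20*vy),100);d=a-b;print("bar heading",np.degrees(np.arctan2(d[1],d[0])),cv2.contourArea(k),(a+b)/2)
```

```text
heading 49.9 M [-0.09  0.13  0.02] F [-0.7  0.   0.5] 35.3 [444.2 -15.3 224.3]
372 82
bar heading -133.84624060804992 1569.0 [566.97300902  13.91726102 100.        ]
```

```bash
python3 -c "from cell import hand_in;print(hand_in())"
```

```text
the job is handed in; nothing more can be done
None
```

I loaded the long dowel into the cradle with the jaw closed over it, turned the knob clockwise past its detent to the stop, and handed the job in at about 28 s; no verdict came back.

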